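# Draw a slotted shim off the layout plate and seat it on a machine foot

## Task

The thin slotted shim lies flat on the steel plate, too thin to pick up there. With light fingertip pressure from above slide it towards the plate's front edge until its tab sticks out over the edge, take it by the sides of the tab and lift it off, then lay it flat on the grey machine foot with the stud in its slot and the tab sticking out over the foot's front, and push it home until you feel the slot's end bear against the stud with about 5 N. Let go of it there; do not drop the shim, never press on the plate with more than 20 N, nor on the foot or its stud with more than 15 N, and leave the other things where they are.

Things in the scene. Friction and masses are not known exactly. Their poses are not given: they have to be found in the camera images.
- shim: flat bare-metal slotted shim, 2 mm thick, about 120 g, loose, slippery on plate and foot. Origin on its underside, in the slot's centre line. Body x -40..+40, y -35..+35 mm; a tab 30 mm wide (y -15..+15) runs on to x = -80 (last 4 mm 24 wide). A slot 14 mm wide (y -7..+7) is open at x = +40 and ends square at x = -5; solid between x -40 and -5. Centre of mass near x = -14.
- tab_tip (a point): middle of the free end of the shim's tab (shim x = -80 mm), at half thickness. The shim follows a fingertip that presses it with about 8 N; under about 5 N the finger may slip over it.
- plate: low rectangular layout plate, 170 mm (x) by 190 mm (y): a flat steel deck, top 50 mm above its origin, on stiff rubber mounts (give 1 mm per 12 N) over a base on screw feet, set up to 5 mm higher or lower each time; else fixed. Origin at the centre of its underside. Its front edge is its -x side (towards the robot), free below and in front.
- plate_edge (a point): middle of the plate's top front edge, at the height of its unloaded top (plate x = -85 mm); the plate's own x axis points from here inward, across the plate.
- foot: grey cast machine foot, fixed and rigid: a pad whose flat top, 50 mm above the origin, spans x -38 to +42 mm and y -35 to +35 mm, on a flange 88 x 108 mm (top 12 mm above the origin) with four low bolts. It is packed up to 5 mm higher or lower each time. Origin 50 mm below the middle of the stud's slot. Its front is its -x side.
- clamp: short dark slot, flush in the foot's flat top, in which the stud is clamped: a dark steel pin 10 mm in diameter, 18 mm high. Origin in the slot's middle at the level of that top; axes as the foot's. The stud stands on the foot's x axis, up to 9 mm ahead of or behind this origin, differently each time: find it by touch. It holds firm. With the shim home, its origin is at the stud's axis.
- gauge_block: rectangular ground steel gauge block, 40 x 10 x 30 mm, standing on its long side near one side of the plate's top; origin at the centre of its underside. Leave it alone.
- brass_weight: brass cylindrical weight with a knob, 31 mm across, 51 mm high, standing on the worktop beyond the work; origin at the centre of its underside. Leave it alone.
- collet_1: steel collet, 20 mm across, 31 mm high, standing on the worktop beyond the work; origin at the centre of its underside. Leave it alone.
- spanner: small steel open-ended spanner, 104 x 20 x 4 mm, lying on the worktop on the robot's side of the work; origin at its centre, underside. Leave it alone.
Not all that is in view belongs to the job. There is more than one size of the shim; the one meant has the size given above.

How it is judged:
By the outcome, as a careful person would: the job done as asked, in the order asked, and still so for the second after the job is handed in, with the robot touching nothing.
It also fails if it takes over 67 s, if anything falls off the work surface, if the arm or the gripper's body presses on something with over 40 N, if the wrist force passes 120 N, or if a joint passes its speed limit or range.

## Robot

A 6-joint arm with a two-finger parallel gripper is mounted at the origin on a cart in front of the work surface, level with it; the furniture and walls round the work are solid. World frame = base frame: x ahead of the robot, y to its left, z up, the work surface at z = 0. Lengths are in m, angles in rad, forces in N, time in s.
With the tool pointing down it reaches from about 0.375 to 0.925 m from the base axis. Payload 5.7 kg.
Tool frame: the origin (TCP) lies midway between the tips of the shut fingers; the grasp point (between the pads) lies 19 mm behind it; z points along the fingers, x is the direction in which the jaws open and shut, and the axes are right-handed (so a half turn about z gives the same grasp; the last joint's range is limited). The gripper opens to 85 mm and grips with 20 to 120 N. Pads are 22 mm wide; open, the fingers measure 114 mm over their backs; the gripper's body (76 mm by 85 mm) begins 54 mm behind the grasp point. The pads swing forward as they close: fully open they stand 13 mm farther back than shut.
Start: joints at [1.164, 0.359, 1.51, -0, 1.272, -0.115], TCP at [0.173, 0.575, 0.2] pointing down, gripper open.
Joint ranges: [-2.97, 2.97], [-1.01, 2.36], [0.21, 2.38], [-0.96, 4.11], [0.2, 2.71], [-2.98, 2.98]. Speed limits (rad/s): [2.39, 2.39, 3.14, 3.14, 3.14, 3.14].

## Interface

Orientations are given as a unit quaternion [x, y, z, w].
In Python, from rig import telemetry, cams, close_job gives the robot as it stands. The module is installed in compiled form; this text tells all that it offers.
- The arm moves only by the tool arm_command, never from a script. Its arguments are lists of equal length, an entry for each row: "linear": the shift along the tool's x, y, z in cm, a list of three; "turn": the turn, a rotation vector about the tool's x, y, z in degrees, a list of three; "jaw": the gripper command: -1 is shut, 1 is fully open, values between are in proportion. A call has 1 to 5 rows; each row shifts and turns the commanded pose from where the row before left it, along the tool's axes as they then stand; what a row does not reach is not made up. A row lasts 1/10 s, in which the tool goes at most 50 mm and 8.59 degrees, less where a joint would pass 70% of its speed; a pose out of reach is approached as far as the arm can. A call with a gripper value outside its range is refused whole. The fingers move at their own pace and stop on an object; "grip_force" is the grip in N (left out, the last holds). Time passes only in rows, so rows that do not move let the fingers close. It gives the time, the measured TCP pose, the force and the opening at its end, in the units of the state.
- telemetry.read_state(): the state, without advancing time (a new reading comes with each control period).
- cams.grab_frame(name): name is "scene" or "top" or "wrist"; returns the picture (400x640x3 uint8, red, green, blue); there is no depth.
- cams.camera_info(name): a dict with "camera_matrix" (3x3 intrinsics, pixels), "xyz" and "attitude" of the camera in the world. Camera axes: x right, y up, looking along -z (the intrinsics and any distortion apply to the point x, -y, -z); pixel columns grow to the right and rows downward; lengths in m; the calibration is good to about 2 mm. A picture is of the moment at which its call begins: read the wrist's pose just before it. camera_info takes no time and is no camera call; for the wrist camera it gives the pose at the moment of the call.
- close_job(): hands the job in, once; it reports no verdict.
The state is a dict: "t": time; "qpos": joint angles; "qd": joint speeds; "joint_torque": joint torques, N m; "tool_pos": TCP position; "ee_rot": TCP orientation; "force": force on the tool from outside, world axes, zero at the start; "ft_torque": the same for the moment, N m; "grip_width": opening from 0.0 (shut) to 1.0 (fully open).
Only numpy, scipy, OpenCV 4.12 (cv2) and the standard library are available. Lean on these libraries where they do the work, as an engineer would, in place of code of your own. Each camera call takes 0.05 s, during which the arm holds its last target. There are 200 camera calls.

## Working session

There is one attempt and no reset: what is moved stays moved. The work goes in short steps, Python scripts to look and compute and a tool call to move; the robot and the scene stay as the last step left them, time stands still between calls to the robot, and variables do not carry over. Pictures are saved under pics/ and viewed, about 8 in all and at most 12, crops included, and the job is handed in when it is done.

Besides the shell and the picture viewer there is one more tool, called in YAML: its name, and indented under it one key for each argument. arm_command: Moves the arm, as the interface text tells. Its arguments: {"type":"object","properties":{"linear":{"type":"array","items":{"type":"array","items":{"type":"number"}}},"turn":{"type":"array","items":{"type":"array","items":{"type":"number"}}},"jaw":{"type":"array","items":{"type":"number"}},"grip_force":{"type":"number"}},"required":["linear","turn","jaw"]}

```bash
mkdir -p pics
cat > h.py <<'E'
import numpy as np, cv2
from rig import telemetry, cams
from scipy.spatial.transform import Rotation as R
def info(n):
    i=cams.camera_info(n); return i
def rot(a):
    a=np.array(a,float)
    return a if a.shape==(3,3) else R.from_quat(a).as_matrix()
def pix2pt(i,u,v,z):
    K=np.array(i["camera_matrix"]); d=np.array(i.get("distortion",np.zeros(5)),float)
    p=cv2.undistortPoints(np.array([[[u,v]]],float),K,d)[0,0]
    ray=rot(i["attitude"])@np.array([p[0],-p[1],-1.]); o=np.array(i["xyz"])
    return o+ray*(z-o[2])/ray[2]
def pt2pix(i,P):
    K=np.array(i["camera_matrix"]); c=rot(i["attitude"]).T@(np.array(P)-np.array(i["xyz"]))
    q=K@np.array([c[0],-c[1],-c[2]]); return q[:2]/q[2]
def save(n,f): im=cams.grab_frame(n)[:,:,::-1]; cv2.imwrite(f,im); return im
E
python3 - <<'E'
from h import *
s=telemetry.read_state(); print(s)
for n in("top","scene","wrist"): print(n,info(n))
save("top","pics/top.png"); save("scene","pics/scene.png")
E
```

```text
{'t': 0.0, 'qpos': array([ 1.16389730e+00,  3.59512093e-01,  1.51145299e+00, -3.02373076e-05,
        1.27248780e+00, -1.15095688e-01]), 'qd': array([ 2.42767401e-04, -2.37893729e-06, -6.71887472e-04,  1.47728719e-03,
       -6.25914922e-04,  1.13454858e-03]), 'joint_torque': array([-1.99699083e-03, -5.27602601e+01, -2.78629732e+01, -5.86318711e-04,
        1.30893764e-02, -1.94633753e-05]), 'tool_pos': array([0.17232648, 0.57394075, 0.19884159]), 'ee_rot': array([ 8.02393341e-01,  5.96794824e-01, -7.97896998e-04,  4.78209153e-04]), 'force': array([-0.16116945,  1.13519551,  0.65347206]), 'ft_torque': array([ 0.04470308, -0.00900081, -0.02119319]), 'grip_width': 0.9972783217336176}
top {'camera_matrix': array([[476.6465551 ,   0.        , 324.46489323],
       [  0.        , 476.6465551 , 203.30077139],
       [  0.        ,   0.        ,   1.        ]]), 'xyz': array([0.39464844, 0.07528298, 1.12960447]), 'attitude': array([-0.07240793,  0.07309256,  0.72565327, -0.68032485])}
scene {'camera_matrix': array([[509.42504754,   0.        , 323.3845499 ],
       [  0.        , 509.42504754, 196.45251674],
       [  0.        ,   0.        ,   1.        ]]), 'xyz': array([-0.21529442, -0.47987186,  0.63939803]), 'attitude': array([ 0.43582539, -0.22989976, -0.40134039,  0.77209341])}
wrist {'camera_matrix': array([[348.51712581,   0.        , 316.96576668],
       [  0.        , 348.51712581, 198.86763884],
       [  0.        ,   0.        ,   1.        ]]), 'xyz': array([0.10882224, 0.59285501, 0.37314508]), 'attitude': array([-0.10652877, -0.0783906 ,  0.59087235,  0.79584949])}
```

View pics/top.png

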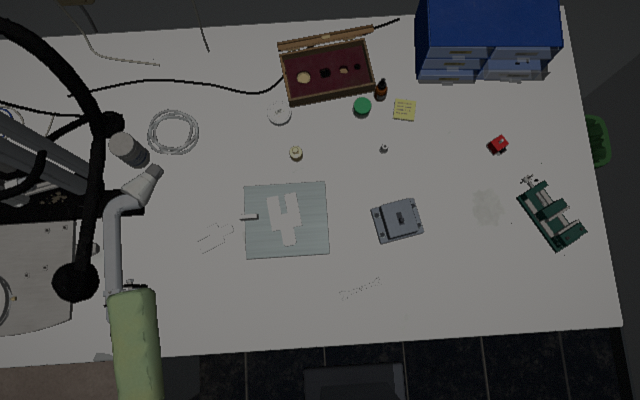

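View pics/scene.png

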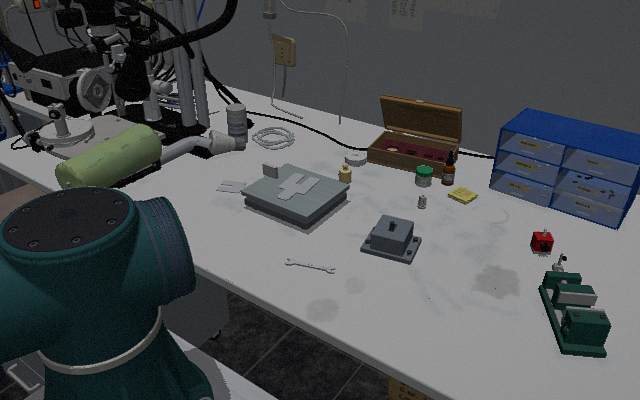

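Top view: the plate is at about (286,220) with a white slotted shim at (285,215) and the gauge block at (249,216). The foot is at (398,220). A second shim lies on the worktop at about (215,238). I'll enlarge to confirm which one is meant.

Run:
```python
import cv2
im=cv2.imread("pics/top.png")
a=cv2.convertScaleAbs(im,alpha=1.3)
c=cv2.resize(a[170:270,195:335],None,fx=5.7,fy=5.7,interpolation=cv2.INTER_CUBIC)
cv2.imwrite("pics/crop1.png",c)
c=cv2.resize(a[190:250,360:435],None,fx=8,fy=8,interpolation=cv2.INTER_CUBIC)
cv2.imwrite("pics/crop2.png",c)
```

```text
(no output)
```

View pics/crop1.png

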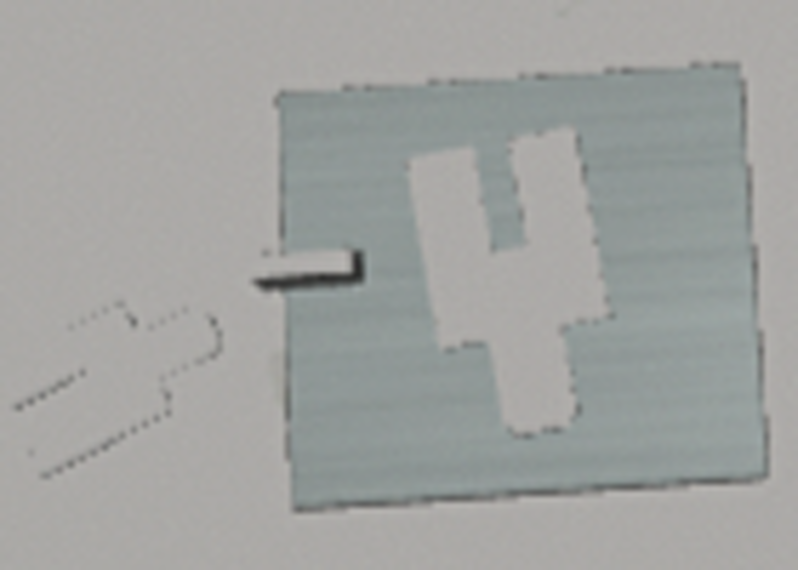

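View pics/crop2.png

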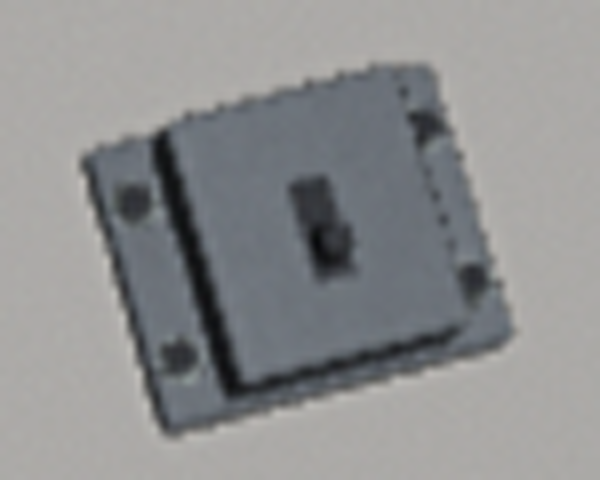

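```bash
cat >> h.py <<'E'
def C1(x,y): return (x+.5)/5.7-.5+195,(y+.5)/5.7-.5+170
def C2(x,y): return (x+.5)/8-.5+360,(y+.5)/8-.5+190
E
python3 - <<'E'
from h import *
i=info("top"); np.set_printoptions(precision=4,suppress=True)
print("axes test",pt2pix(i,[0,0,0]),pt2pix(i,[.5,0,0]),pt2pix(i,[.5,.1,0]))
P={}
for n,z,L in (("plate",.05,[(280,93),(740,66),(766,478),(295,509)]),
 ("shim",.052,[(410,158),(473,148),(510,140),(576,128),(612,318),(563,325),(578,415),(570,430),(515,435),(505,425),(488,343),(445,350),(492,250),(525,245)]),
 ("gauge",.08,[(352,250),(352,275)]),
 ("other",.002,[(15,408),(42,476),(168,412),(160,378),(220,352),(210,315),(150,326),(122,302)])):
    for p in L: print(n,p,pix2pt(i,*C1(*p),z)[:2])
for p in [(160,130),(430,65),(465,325),(235,388)]: print("footpad",pix2pt(i,*C2(*p),.05)[:2])
for p in [(292,182),(328,176),(318,280),(354,272),]: print("slot",pix2pt(i,*C2(*p),.05)[:2])
for p in [(85,158),(168,435),(512,335)]: print("flange",pix2pt(i,*C2(*p),.012)[:2])
E
```

```text
axes test [374.0481 487.6567] [356.0635 255.4635] [313.8802 258.1895]
plate (280, 93) [0.6739 0.2524]
plate (740, 66) [0.673  0.0637]
plate (766, 478) [0.5038 0.0642]
plate (295, 509) [0.5036 0.2514]
shim (410, 158) [0.6427 0.2001]
shim (473, 148) [0.6452 0.1743]
shim (510, 140) [0.6476 0.1591]
shim (576, 128) [0.6508 0.132 ]
shim (612, 318) [0.5717 0.1217]
shim (563, 325) [0.5701 0.1414]
shim (578, 415) [0.5335 0.1373]
shim (570, 430) [0.5277 0.1408]
shim (515, 435) [0.5271 0.1627]
shim (505, 425) [0.5314 0.1665]
shim (488, 343) [0.5648 0.1718]
shim (445, 350) [0.5631 0.1891]
shim (492, 250) [0.6025 0.1685]
shim (525, 245) [0.6037 0.1551]
gauge (352, 250) [0.6007 0.221 ]
gauge (352, 275) [0.5907 0.2214]
other (15, 408) [0.5581 0.3748]
other (42, 476) [0.5289 0.3638]
other (168, 412) [0.5522 0.311 ]
other (160, 378) [0.5668 0.314 ]
other (220, 352) [0.5761 0.2887]
other (210, 315) [0.5921 0.2925]
other (150, 326) [0.5891 0.3178]
other (122, 302) [0.6001 0.3294]
footpad [ 0.6061 -0.0597]
footpad [ 0.6201 -0.1393]
footpad [ 0.5438 -0.1416]
footpad [ 0.53   -0.0744]
slot [ 0.5884 -0.0962]
slot [ 0.5894 -0.1067]
slot [ 0.5594 -0.101 ]
slot [ 0.5611 -0.1115]
flange [ 0.6065 -0.0414]
flange [ 0.5222 -0.0588]
flange [ 0.5452 -0.1627]
```

The shim on the plate fits (body about 70 x 80 mm, total length 120 mm). The one on the worktop has a body only about 52 mm wide, so it is the decoy. Next I'll plan the approach.

```bash
cat >> h.py <<'E'
def plan(x=None,y=None,z=None,yaw=None):
    "yaw: angle of tool y axis in world deg. prints tool-frame deltas; turn first then linear"
    s=telemetry.read_state(); p=s["tool_pos"]; M=rot(s["ee_rot"])
    cur=np.degrees(np.arctan2(M[1,1],M[0,1]))
    yaw=cur if yaw is None else yaw
    t=[p[k] if v is None else v for k,v in enumerate((x,y,z))]
    c,sn=np.cos(np.radians(yaw)),np.sin(np.radians(yaw))
    T=np.array([[-sn,c,0],[c,sn,0],[0,0,-1.]]) # cols tool x,y,z
    rv=R.from_matrix(M.T@T).as_rotvec(degrees=True)
    print("t",s["t"],"pos",p.round(4),"yaw",round(cur,2),"F",s["force"].round(2),"grip",round(s["grip_width"],3))
    print(" turn deg",rv.round(2)," linear cm (after turn)",(T.T@(np.array(t)-p)*100).round(3), "tilt z",M[:,2].round(4))
E
python3 - <<'E'
from h import *
i=info("top")
for z in (.05,.15): print([pix2pt(i,u,v,z).round(3)[:2] for u,v in((110,295),(158,295),(160,180),(75,285))])
w=info("wrist"); s=telemetry.read_state(); M=rot(s["ee_rot"])
print("cam in tool",M.T@(np.array(w["xyz"])-s["tool_pos"]),"look",M.T@-rot(w["attitude"])[:,2],"right",M.T@rot(w["attitude"])[:,0])
plan(.535,-.11,.25,11)
E
```

```text
[array([0.443, 0.558]), array([0.436, 0.451]), array([0.701, 0.448]), array([0.47 , 0.637])]
[array([0.438, 0.513]), array([0.432, 0.416]), array([0.673, 0.413]), array([0.463, 0.585])]
cam in tool [-0.00045627 -0.06627027 -0.17430561] look [2.86987751e-04 2.62420527e-01 9.64953566e-01] right [ 9.99997980e-01  1.84446765e-03 -7.99016006e-04]
t 0.1 pos [0.1723 0.574  0.1989] yaw -16.72 F [-0.49  0.09 -1.02] grip 0.999
 turn deg [ -0.04   0.1  -27.72]  linear cm (after turn) [-74.062  22.551  -5.109] tilt z [-7.0e-04 -1.6e-03 -1.0e+00]
```

Run:
```python
from h import *
s=telemetry.read_state();p=s["tool_pos"]
for n in("scene","top"): print(n,[pt2pix(info(n),p+[0,0,d]).round() for d in(0,.1,.3)])
i=info("scene")
for z in (0,.1,.2): print([pix2pt(i,u,v,z).round(3)[:2] for u,v in((60,185),(150,130),(110,180),(235,148))])
im=save("wrist","pics/w0.png")
```

```text
scene [array([ -0., 147.]), array([-17.,  99.]), array([-58., -14.])]
top [array([ 60., 446.]), array([ 26., 465.]), array([-78., 520.])]
[array([0.322, 0.701]), array([0.678, 0.796]), array([0.411, 0.621]), array([0.736, 0.492])]
[array([0.238, 0.516]), array([0.538, 0.596]), array([0.313, 0.449]), array([0.587, 0.34 ])]
[array([0.154, 0.331]), array([0.399, 0.397]), array([0.215, 0.277]), array([0.439, 0.188])]
```

View pics/w0.png

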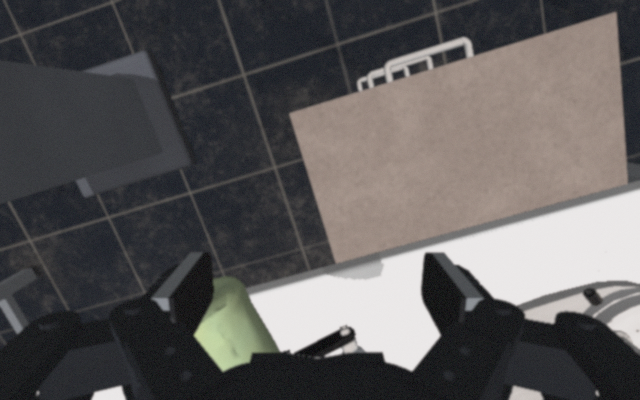

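arm_command:
  linear:
    - [0,0,-5]
    - [0,0,-5]
    - [0,0,-5]
    - [0,0,0]
    - [-4.2,2.54,0]
  turn:
    - [0,0,-7]
    - [0,0,-7]
    - [0,0,-7]
    - [0,0,-6.7]
    - [0,0,0]
  jaw: [-1,-1,-1,-1,-1]

```text
t: 0.65
tool_pos: [0.2037, 0.542, 0.3514]
ee_rot: [0.633, 0.774, 0.002, -0.002]
force: [1.8, -0.0, -2.1]
grip_width: 0.136
```

arm_command:
  linear:
    - [-4.2,2.54,0]
    - [-4.2,2.54,0]
    - [-4.2,2.54,0]
    - [-4.2,2.54,0]
    - [-4.2,2.54,0]
  turn:
    - [0,0,0]
    - [0,0,0]
    - [0,0,0]
    - [0,0,0]
    - [0,0,0]
  jaw: [-1,-1,-1,-1,-1]

```text
t: 1.15
tool_pos: [0.371, 0.3545, 0.3495]
ee_rot: [0.636, 0.772, -0.0, -0.0]
force: [-0.1, 0.8, 0.6]
grip_width: 0.0
```

arm_command:
  linear:
    - [-4.2,2.54,0]
    - [-4.2,2.54,0]
    - [-4.2,2.54,0]
    - [-4.2,2.54,0]
    - [-4.2,2.54,0]
  turn:
    - [0,0,0]
    - [0,0,0]
    - [0,0,0]
    - [0,0,0]
    - [0,0,0]
  jaw: [-1,-1,-1,-1,-1]

```text
t: 1.65
tool_pos: [0.5358, 0.1725, 0.3495]
ee_rot: [0.636, 0.771, -0.0, -0.0]
force: [0.5, 0.7, 0.1]
grip_width: 0.001
```

```bash
python3 -c "
from h import *
plan(.58,-.1,.25,11)"
```

```text
t 1.65 pos [0.5358 0.1725 0.3495] yaw 10.97 F [0.55 0.68 0.09] grip 0.001
 turn deg [-0.02 -0.01 -0.03]  linear cm (after turn) [-27.595  -0.858   9.949] tilt z [-4.e-04  0.e+00 -1.e+00]
```

```bash
python3 -c "
from h import *
import pickle
i=info('wrist'); save('wrist','pics/wplate.png'); pickle.dump(i,open('wplate.pkl','wb'))"
```

arm_command:
  linear:
    - [-4.6,-0.14,1.66]
    - [-4.6,-0.14,1.66]
    - [-4.6,-0.14,1.66]
    - [-4.6,-0.14,1.66]
    - [-4.6,-0.14,1.66]
  turn:
    - [0,0,0]
    - [0,0,0]
    - [0,0,0]
    - [0,0,0]
    - [0,0,0]
  jaw: [-1,-1,-1,-1,-1]

```text
t: 2.2
tool_pos: [0.5716, -0.0543, 0.2659]
ee_rot: [0.636, 0.772, -0.0, -0.0]
force: [0.9, -0.5, -0.9]
grip_width: -0.002
```

arm_command:
  linear:
    - [-4.6,-0.14,1.66]
    - [0,0,0]
    - [0,0,0]
  turn:
    - [0,0,0]
    - [0,0,0]
    - [0,0,0]
  jaw: [-1,-1,-1]

```text
t: 2.5
tool_pos: [0.5786, -0.0987, 0.2492]
ee_rot: [0.637, 0.771, -0.0, -0.001]
force: [-0.1, 0.2, 0.8]
grip_width: -0.001
```

```bash
python3 -c "
from h import *
import pickle
i=info('wrist'); im=save('wrist','pics/wfoot.png'); pickle.dump(i,open('wfoot.pkl','wb'))
a=cv2.imread('pics/wplate.png'); plan()
c=[int(v) for v in pt2pix(i,[.575,-.104,.05])]; print(c)
x0,y0=max(0,c[0]-90),max(0,c[1]-75); b=cv2.resize(im[y0:y0+150,x0:x0+180],None,fx=4.4,fy=4,interpolation=cv2.INTER_CUBIC); print(x0,y0,b.shape)
cv2.imwrite('pics/wfootc.png',cv2.convertScaleAbs(b,alpha=1.5))
"
```

```text
t 2.55 pos [ 0.5789 -0.0977  0.2499] yaw 10.94 F [ 0.83 -0.94  0.81] grip -0.004
 turn deg [-0.04 -0.06 -0.  ]  linear cm (after turn) [0. 0. 0.] tilt z [-8.e-04  9.e-04 -1.e+00]
[312, 163]
222 88 (600, 792, 3)
```

View pics/wfootc.png

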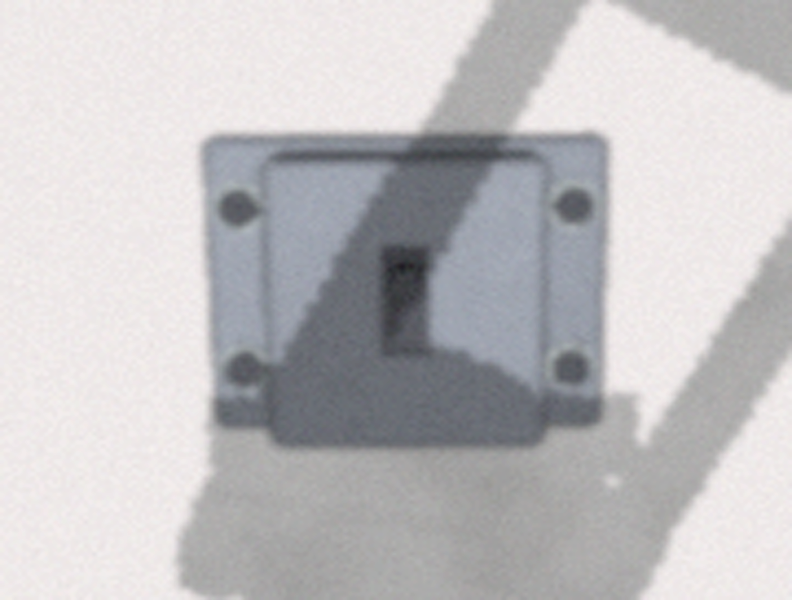

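Wrist view: pad corners lie at crop (268,155), (547,155), (545,445) and (272,443). The slot runs (383..430, 247..355), and the dark stud is in its front half around (405,268). The foot is square to the image.

Run:
```python
from h import *
import pickle
i=pickle.load(open('wfoot.pkl','rb'))
f=lambda x,y:((x+.5)/4.4-.5+222,(y+.5)/4-.5+88)
for z in(.045,.05,.055):
    q=[pix2pt(i,*f(*p),z)[:2] for p in[(268,155),(547,155),(545,445),(272,443)]]
    fm=(q[0]+q[1])/2;bm=(q[2]+q[3])/2;v=bm-fm
    print(z,"w",np.linalg.norm(q[0]-q[1]),np.linalg.norm(q[2]-q[3]),"len",np.linalg.norm(v),"yaw",np.degrees(np.arctan2(v[1],v[0])),"org",(fm*42+bm*38)/80)
s=[pix2pt(i,*f(*p),.05)[:2] for p in[(383,247),(430,247),(383,355),(430,355)]]
print("slot c",np.mean(s,0),"ends",(s[0]+s[1])/2,(s[2]+s[3])/2)
for p in [(405,262),(405,272)]:print("stud top",pix2pt(i,*f(*p),.068)[:2])
im=cv2.imread('pics/wplate.png'); print([pt2pix(pickle.load(open('wplate.pkl','rb')),P).round() for P in([.527,.1517,.05],[.647,.166,.05],[.5037,.158,.05])])
c=cv2.resize(im[40:240,200:440],None,fx=3.3,fy=3,interpolation=cv2.INTER_CUBIC)
cv2.imwrite('pics/wplatec.png',cv2.convertScaleAbs(c,alpha=1.1))
```

```text
0.045 w 0.06755622979547349 0.06981040083484384 len 0.07972682745679592 yaw 10.806601138771954 org [ 0.57326844 -0.10266046]
0.05 w 0.06666406649909579 0.06888846843099561 len 0.07867393641463839 yaw 10.806601138771951 org [ 0.57248179 -0.10278262]
0.055 w 0.06577190320271803 0.06796653602714736 len 0.07762104537248087 yaw 10.80660113877195 org [ 0.57169514 -0.10290477]
slot c [ 0.57397903 -0.1028838 ] ends [ 0.55953105 -0.10558972] [ 0.58842701 -0.10017787]
stud top [ 0.56114123 -0.10553336]
stud top [ 0.56365537 -0.10506316]
[array([303., 145.]), array([298., 229.]), array([311., 129.])]
```

View pics/wplatec.png

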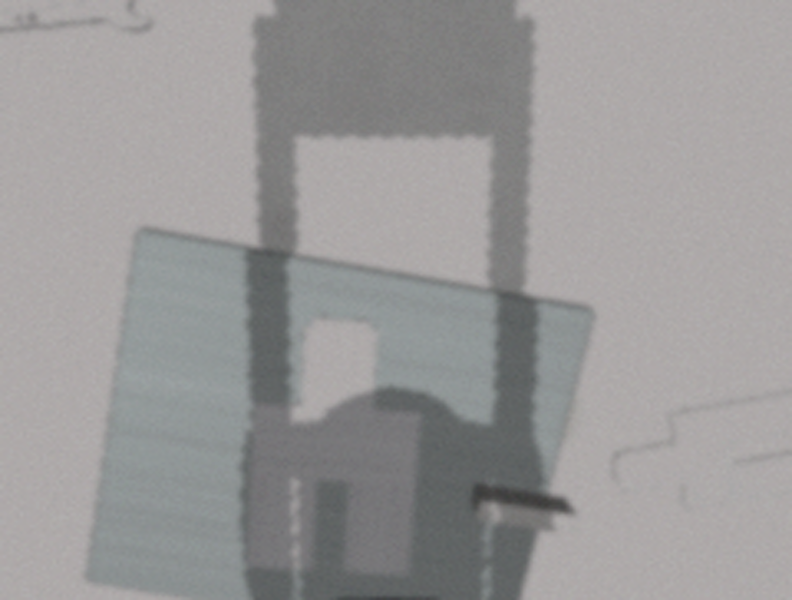

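Run:
```python
from h import *
import pickle
np.set_printoptions(precision=4,suppress=True)
i=pickle.load(open('wfoot.pkl','rb'))
f=lambda x,y:((x+.5)/4.4-.5+222,(y+.5)/4-.5+88)
n=np.linalg.norm
for z in(.005,.012,.019):
    q=[pix2pt(i,*f(*p),z)[:2] for p in[(204,137),(607,137),(602,425),(216,424)]]
    fm=(q[0]+q[1])/2;bm=(q[2]+q[3])/2;v=bm-fm
    print(z,"w(108)",n(q[0]-q[1]),n(q[2]-q[3]),"len(88)",n(v),"ctr",(fm+bm)/2)
i=pickle.load(open('wplate.pkl','rb'))
f=lambda x,y:((x+.5)/3.3-.5+200,(y+.5)/3-.5+40)
for z in(.045,.05,.055):
    a,b=[pix2pt(i,*f(*p),z)[:2] for p in[(140,229),(593,308)]]
    c=pix2pt(i,*f(88,580),z)[:2]
    print(z,"plate front w(190)",n(a-b),"len170",n(a-c),"mid",(a+b)/2,"edge normal yaw",np.degrees(np.arctan2(-(a-b)[0],(a-b)[1]) if 0 else np.arctan2((a-b)[0],-(a-b)[1])))
    S=[pix2pt(i,*f(*p),z+.002)[:2] for p in[(305,319),(377,319),(245,404),(420,412),(410,577),(243,570),(315,480),(347,480)]]
    tip=(S[0]+S[1])/2; bf=(S[2]+S[3])/2; bb=(S[4]+S[5])/2; se=(S[6]+S[7])/2
    v=bb-tip; print("   tip",tip,"bodyfront",bf,"back",bb,"slotend",se,"len120",n(v),"yaw",np.degrees(np.arctan2(v[1],v[0])),"bodyw",n(S[2]-S[3]))
plan(.5917,-.0995,.06,11)
```

```text
0.005 w(108) 0.1075345692571692 0.108721013306804 len(88) 0.08707770465250186 ctr [ 0.5761 -0.1025]
0.012 w(108) 0.10573637143457777 0.10690297571434677 len(88) 0.08562158742448808 ctr [ 0.5751 -0.1027]
0.019 w(108) 0.10393817361198633 0.1050849381218895 len(88) 0.08416547019647463 ctr [ 0.5741 -0.1028]
0.045 plate front w(190) 0.18848175221158728 len170 0.16966673184948214 mid [0.5042 0.1586] edge normal yaw 0.1746875271546155
   tip [0.5282 0.1515] bodyfront [0.5693 0.1553] back [0.6502 0.1671] slotend [0.6036 0.1608] len120 0.12300440669977757 yaw 7.302172313408635 bodyw 0.07389431710329128
0.05 plate front w(190) 0.1865135454356723 len170 0.16789499953399187 mid [0.5039 0.1586] edge normal yaw 0.17468752715464278
   tip [0.5276 0.1516] bodyfront [0.5683 0.1554] back [0.6483 0.1671] slotend [0.6022 0.1608] len120 0.12171455459397362 yaw 7.302172313408647 bodyw 0.07311944453506489
0.055 plate front w(190) 0.18454533865975736 len170 0.1661232672185016 mid [0.5035 0.1586] edge normal yaw 0.17468752715463615
   tip [0.527  0.1517] bodyfront [0.5673 0.1554] back [0.6464 0.167 ] slotend [0.6008 0.1607] len120 0.12042470248816968 yaw 7.302172313408649 bodyw 0.07234457196683845
t 2.55 pos [ 0.5789 -0.0977  0.2499] yaw 10.94 F [ 0.83 -0.94  0.81] grip -0.004
 turn deg [-0.04 -0.06 -0.06]  linear cm (after turn) [-0.417  1.223 18.992] tilt z [-0.0008  0.0009 -1.    ]
```

arm_command:
  linear:
    - [-0.2,0.6,4.5]
    - [-0.2,0.6,4.5]
    - [0,0,4.5]
    - [0,0,4]
    - [0,0,1.9]
  turn:
    - [0,0,0]
    - [0,0,0]
    - [0,0,0]
    - [0,0,0]
    - [0,0,0]
  jaw: [-1,-1,-1,-1,-1]

```text
t: 3.05
tool_pos: [0.5896, -0.0971, 0.0533]
ee_rot: [0.635, 0.772, -0.001, -0.002]
force: [-0.3, 0.2, 1.3]
grip_width: 0.002
```

arm_command:
  linear:
    - [0,0,0]
    - [0,0,0]
    - [0,0,0]
  turn:
    - [0,0,0]
    - [0,0,0]
    - [0,0,0]
  jaw: [-1,-1,-1]

```text
t: 3.35
tool_pos: [0.5936, -0.0996, 0.0582]
ee_rot: [0.636, 0.772, 0.001, 0.002]
force: [0.4, -0.1, 1.1]
grip_width: -0.002
```

arm_command:
  linear:
    - [0,0,0.1]
    - [0,0,0.1]
    - [0,0,0.1]
    - [0,0,0]
  turn:
    - [0,0,0]
    - [0,0,0]
    - [0,0,0]
    - [0,0,0]
  jaw: [-1,-1,-1,-1]

```text
t: 3.75
tool_pos: [0.5917, -0.1, 0.0533]
ee_rot: [0.636, 0.771, -0.0, 0.0]
force: [0.7, 0.3, 0.4]
grip_width: 0.0
```

arm_command:
  linear:
    - [0,0,0.1]
    - [0,0,0.1]
    - [0,0,0]
    - [0,0,0]
  turn:
    - [0,0,0]
    - [0,0,0]
    - [0,0,0]
    - [0,0,0]
  jaw: [-1,-1,-1,-1]

```text
t: 4.15
tool_pos: [0.5917, -0.0999, 0.051]
ee_rot: [0.636, 0.771, -0.0, -0.0]
force: [-0.3, -0.0, -0.4]
grip_width: -0.003
```

```bash
python3 -c "
from h import *
plan()"
```

```text
t 4.15 pos [ 0.5917 -0.0999  0.051 ] yaw 10.98 F [-0.3  -0.02 -0.43] grip -0.003
 turn deg [-0.02 -0.   -0.  ]  linear cm (after turn) [0. 0. 0.] tilt z [-3.e-04  0.e+00 -1.e+00]
```

arm_command:
  linear:
    - [0,0,0.1]
    - [0,0,0]
    - [0,0,0]
  turn:
    - [0,0,0]
    - [0,0,0]
    - [0,0,0]
  jaw: [-1,-1,-1]

```text
t: 4.45
tool_pos: [0.5917, -0.0999, 0.0501]
ee_rot: [0.636, 0.772, -0.0, -0.0]
force: [0.3, -0.2, -0.1]
grip_width: 0.004
```

arm_command:
  linear:
    - [0,0,0.1]
    - [0,0,0]
    - [0,0,0]
  turn:
    - [0,0,0]
    - [0,0,0]
    - [0,0,0]
  jaw: [-1,-1,-1]

```text
t: 4.75
tool_pos: [0.5917, -0.0999, 0.0491]
ee_rot: [0.636, 0.772, -0.0, -0.0]
force: [0.1, 0.9, -0.4]
grip_width: 0.003
```

arm_command:
  linear:
    - [0,0,0.1]
    - [0,0,0]
    - [0,0,0]
  turn:
    - [0,0,0]
    - [0,0,0]
    - [0,0,0]
  jaw: [-1,-1,-1]

```text
t: 5.05
tool_pos: [0.5917, -0.0999, 0.0481]
ee_rot: [0.636, 0.772, -0.0, -0.0]
force: [-0.2, -0.1, -0.1]
grip_width: -0.001
```

arm_command:
  linear:
    - [0,0,0.1]
    - [0,0,0]
    - [0,0,0]
  turn:
    - [0,0,0]
    - [0,0,0]
    - [0,0,0]
  jaw: [-1,-1,-1]

```text
t: 5.35
tool_pos: [0.5917, -0.0999, 0.0471]
ee_rot: [0.636, 0.772, -0.0, -0.0]
force: [0.3, 0.4, 0.8]
grip_width: -0.004
```

arm_command:
  linear:
    - [0,0,0.07]
    - [0,0,0]
    - [0,0,0]
  turn:
    - [0,0,0]
    - [0,0,0]
    - [0,0,0]
  jaw: [-1,-1,-1]

```text
t: 5.65
tool_pos: [0.5917, -0.0999, 0.0464]
ee_rot: [0.636, 0.772, -0.0, -0.0]
force: [-0.3, -0.9, -1.0]
grip_width: 0.002
```

arm_command:
  linear:
    - [0,0,0.07]
    - [0,0,0]
    - [0,0,0]
  turn:
    - [0,0,0]
    - [0,0,0]
    - [0,0,0]
  jaw: [-1,-1,-1]

```text
t: 5.95
tool_pos: [0.5918, -0.0999, 0.0457]
ee_rot: [0.636, 0.772, -0.0, 0.0]
force: [0.3, -0.5, -0.5]
grip_width: 0.0
```

arm_command:
  linear:
    - [0,0,0.06]
    - [0,0,0]
    - [0,0,0]
  turn:
    - [0,0,0]
    - [0,0,0]
    - [0,0,0]
  jaw: [-1,-1,-1]

```text
t: 6.25
tool_pos: [0.5917, -0.0999, 0.0451]
ee_rot: [0.636, 0.772, -0.0, -0.0]
force: [0.3, -0.1, -0.5]
grip_width: -0.003
```

arm_command:
  linear:
    - [0,0,0.06]
    - [0,0,0]
    - [0,0,0]
  turn:
    - [0,0,0]
    - [0,0,0]
    - [0,0,0]
  jaw: [-1,-1,-1]

```text
t: 6.55
tool_pos: [0.5917, -0.0999, 0.0445]
ee_rot: [0.636, 0.772, -0.0, -0.0]
force: [-0.1, -0.4, 0.4]
grip_width: 0.005
```

arm_command:
  linear:
    - [0,0,0.07]
    - [0,0,0]
    - [0,0,0]
  turn:
    - [0,0,0]
    - [0,0,0]
    - [0,0,0]
  jaw: [-1,-1,-1]

```text
t: 6.85
tool_pos: [0.5917, -0.0999, 0.0438]
ee_rot: [0.636, 0.772, -0.0, -0.0]
force: [0.2, -0.1, -0.7]
grip_width: -0.0
```

arm_command:
  linear:
    - [0,0,0.07]
    - [0,0,0]
    - [0,0,0]
  turn:
    - [0,0,0]
    - [0,0,0]
    - [0,0,0]
  jaw: [-1,-1,-1]

```text
t: 7.15
tool_pos: [0.5917, -0.0999, 0.0431]
ee_rot: [0.636, 0.772, -0.0, -0.0]
force: [-0.6, 0.5, -0.8]
grip_width: -0.0
```

```bash
python3 -c "
from h import *
plan(); save('scene','pics/sc2.png'); im=cv2.imread('pics/sc2.png')
print(pt2pix(info('scene'),telemetry.read_state()['tool_pos']))
cv2.imwrite('pics/sc2c.png',cv2.resize(im[165:285,320:460],None,fx=5,fy=5,interpolation=cv2.INTER_CUBIC))"
```

```text
t 7.15 pos [ 0.5917 -0.0999  0.0431] yaw 10.98 F [-0.56  0.51 -0.84] grip -0.0
 turn deg [-0.01  0.    0.  ]  linear cm (after turn) [0. 0. 0.] tilt z [-1.e-04 -1.e-04 -1.e+00]
[393.96341895 225.11783728]
```

View pics/sc2c.png

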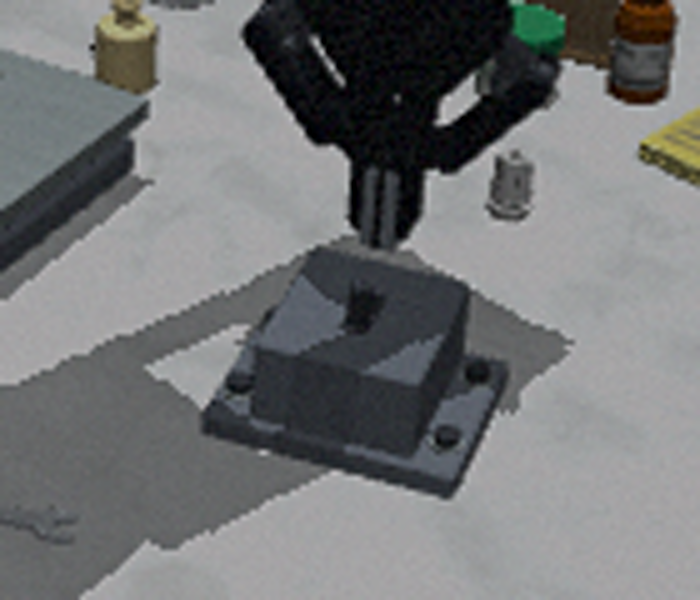

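Run:
```python
from h import *
i=info("scene"); c,s=np.cos(np.radians(11)),np.sin(np.radians(11))
o=np.array([.5735,-.103])
for z in(.03,.045):
  for x,y in((42,35),(42,-35),(-38,-35),(-38,35)):
    P=o+np.array([c*x-s*y,s*x+c*y])/1000
    u,v=pt2pix(i,[*P,z]); print(z,x,y,((u-320)*5).round(),((v-165)*5).round())
p=telemetry.read_state()["tool_pos"]
for d in(0,.01,.02,.03): u,v=pt2pix(i,p+[0,0,d]); print(d,(u-320)*5,(v-165)*5)
w=info("wrist"); print(pt2pix(w,p),pt2pix(w,p+[0,0,.02]))
```

```text
0.03 42 35 305.0 279.0
0.03 42 -35 463.0 317.0
0.03 -38 -35 409.0 421.0
0.03 -38 35 242.0 378.0
0.045 42 35 307.0 250.0
0.045 42 -35 466.0 287.0
0.045 -38 -35 412.0 390.0
0.045 -38 35 244.0 348.0
0 369.8170947278186 300.5891864225873
0.01 371.6610434336525 280.60350951883254
0.02 373.5230445496006 260.4221711876525
0.03 375.4033644816104 240.04228398257752
[317.86617206 233.3438545 ] [318.00389984 248.35093468]
```

Run:
```python
from h import *
im=cv2.imread('pics/sc2.png'); t=cams.grab_frame("top")[:,:,::-1]; cv2.imwrite('pics/top2.png',t)
print(pt2pix(info("top"),telemetry.read_state()["tool_pos"]))
a=cv2.resize(im[185:250,360:425],None,fx=9,fy=9,interpolation=cv2.INTER_NEAREST)
cv2.imwrite('pics/sc3.png',cv2.convertScaleAbs(a,alpha=2))
```

```text
[397.0917715 211.3226265]
```

View pics/sc3.png

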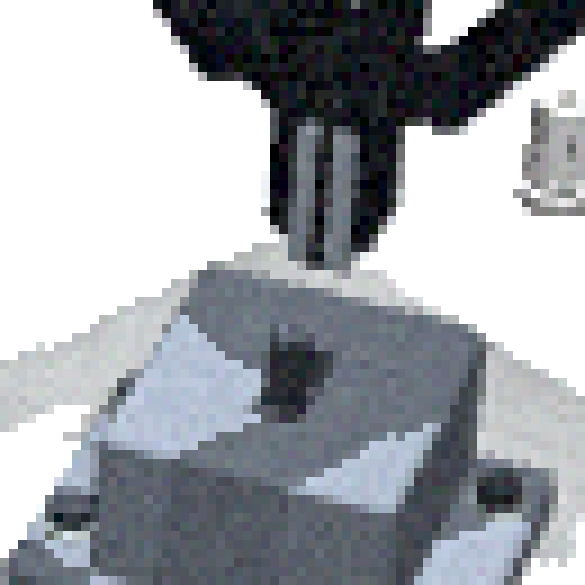

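Run:
```python
from h import *
im=cv2.imread('pics/wfoot.png',0); print("closed col 318", [(r,int(im[r,314:323].mean())) for r in range(200,320,5)])
i=info("wrist"); p=telemetry.read_state()["tool_pos"]
for d in(0,.01,.02,.03,.04): print(d,pt2pix(i,p+[0,0,d]).round())
im=cv2.imread('pics/wfoot.png',0)
for r in range(225,330,8): print(r,' '.join('%3d'%v for v in im[r,250:390:5]))
```

```text
closed col 318 [(200, 93), (205, 107), (210, 110), (215, 113), (220, 110), (225, 113), (230, 114), (235, 113), (240, 50), (245, 25), (250, 23), (255, 22), (260, 21), (265, 22), (270, 19), (275, 23), (280, 36), (285, 34), (290, 25), (295, 23), (300, 26), (305, 27), (310, 26), (315, 23)]
0 [318. 233.]
0.01 [318. 241.]
0.02 [318. 248.]
0.03 [318. 257.]
0.04 [318. 267.]
225 155 158 155 114 116 114 108 111 110 110 114 112 112 115 112 110 110 109 109 108 115 115 114 114 116 155 157 158
233 156 157 154 114 112 114 111 108 103 108 109 111 111 115 115 110 107 106 109 111 111 113 113 117 140 155 155 155
241 158 158 156 156 157 155 155 119 111 111 107  49  51  24  33  53  52 111 111 109 110 110 111 131 157 159 154 156
249 156 156 156 157 157 155 155 158 147 142 100  49  53  17  27  50  49 100 106 106 109 107 123 158 160 155 156 156
257 155 156 157 157 154 156 154  41  17  17  44  54  49  26  24  50  48  26  15  15  58 132 158 156 158 156 158 155
265 157 158 155 156 155 154 148  23  17  23  52  49  52  14  15  53  52  44  19  19  33 155 157 154 155 156 155 157
273 157 154 157 156 155 156  99  18
[... 192 characters left out ...]
 157
289 151 156 156 159 124  17  10  16  21  15  20  15  15  25  27  12  10  11  18  25  16  16  18 145 155 155 156 137
297  59  43  22  16  15  10  16  10  10  17  18  20  24  31  27  11  17  17  16  18  23  14  11  11  22  29  54  39
305  10  14  17  20  17  12  15  21  22  16  10  10  14  30  32  20  28  14  22  18  22  13  19  18  10  19  17  24
313  15  16  14  20  10  16  10  13  13  18  25  18  16  23  28  19  18  11  11  23  22  12  17  15  19  13  17  22
321  12  10  13  19  15  22  15  18  14  10  16  19  17  29  23  18  16  10  15  13  15  11  18  14  23  13  24  24
329  13  14  16  21  18  14  24  25  11  14  15  19  14  28  29  20  24  21  12  21  17  16  21  19  13  13  10  10
```

Both the scene and wrist cameras show the actual fingertips about 24 mm behind the reported TCP, which agrees with feeling no contact at z=0.043. I'll lower further, with the tip estimate in mind.

arm_command:
  linear:
    - [0,0,0.1]
    - [0,0,0.1]
    - [0,0,0.1]
    - [0,0,0.1]
    - [0,0,0]
  turn:
    - [0,0,0]
    - [0,0,0]
    - [0,0,0]
    - [0,0,0]
    - [0,0,0]
  jaw: [-1,-1,-1,-1,-1]

```text
t: 7.75
tool_pos: [0.5916, -0.0999, 0.0389]
ee_rot: [0.636, 0.772, -0.0, -0.0]
force: [-0.7, 0.3, 0.7]
grip_width: 0.002
```

arm_command:
  linear:
    - [0,0,0.2]
    - [0,0,0.2]
    - [0,0,0.2]
    - [0,0,0.1]
    - [0,0,0]
  turn:
    - [0,0,0]
    - [0,0,0]
    - [0,0,0]
    - [0,0,0]
    - [0,0,0]
  jaw: [-1,-1,-1,-1,-1]

```text
t: 8.25
tool_pos: [0.5916, -0.0999, 0.0319]
ee_rot: [0.636, 0.772, -0.0, -0.0]
force: [0.3, 0.1, 0.7]
grip_width: -0.0
```

Run:
```python
from h import *
plan()
im=cams.grab_frame("scene")[:,:,::-1]; i=info("scene"); p=telemetry.read_state()["tool_pos"]
for d in(0,.02,.025,.03): print(d,pt2pix(i,p+[0,0,d]).round(1))
g=im.mean(2)
for r in range(205,230): print(r,' '.join('%3d'%v for v in g[r,384:408]))
```

```text
t 8.25 pos [ 0.5916 -0.0999  0.0319] yaw 10.98 F [0.28 0.11 0.69] grip -0.0
 turn deg [-0.03 -0.01 -0.  ]  linear cm (after turn) [0. 0. 0.] tilt z [-5.e-04  0.e+00 -1.e+00]
0 [393.5 229.5]
0.02 [394.3 221.6]
0.025 [394.5 219.6]
0.03 [394.6 217.5]
205 163 161 159 159 163 125   0  15  29  65  60   0  28  63  69  34  14  11  13  16  72 175 168 168
206 162 162 163 165 164 125   0   9  36  64  57   8  40  65  61  29  13  18  16  23 102 172 167 162
207 159 163 161 164 161  78   1   8  41  60  50  19  45  61  59  14   9  10  11  41 132 165 163 161
208 156 158 158 160 164  80   8  22  52  60  42  13  51  63  57  15   1  15   7  41 131 160 155 155
209 155 159 160 165 163  42   2  22  48  59  44  11  51  64  58  19  13   6   6  41 131 161 160 155
210 155 157 160 164 164  39   4  26  52  61  37   5  52  59  54   6   8   0   2  53 171 164 160 158
211 156 159 159 162 161  43   9  10  66  60  33  20  64  62  55  14   6  16  12  54 173 165 163 163
212 151 155 155 163 163  21  11  15  64  60  12  13  66  57  38   4  15   1  18  71 173 166 163 165
213 159 154  85  94  94  21   6  16  67  62  18  30 
[... 947 characters left out ...]

223  55  64  58  60  60  55  24  42  36  28  34  62  59  61  58  59  59  61  54  56  60  54  59  56
224  55  60  55  56  61  43  30  21  22  24  23  26  37  56  63  58  55  60  56  60  60  56  61  55
225 101 100  55  56  58  47  15  28  22  20  18  27  31  53  58  55  57  59  60  60  59  56  59  57
226  95  99 100  99  58  48   9  17  18  25  21  32  37  60  58  60  58  57  55  56  58  57  57  59
227 100  99 101 103 101  52  18  19  26  20  25  35  60  59  59  57  58  58  57  57  61  60  56  63
228 100  93  96 102  96  31  14  22  28  16  32  50  54  60  55  63  60  61  61  61  60  60  57  58
229  96  96  98 100  66  31  25  25  25  19  39  62  56  61  62  61  55  54  61  57  54  55  59  57
```

arm_command:
  linear:
    - [0,0,0.2]
    - [0,0,0.2]
    - [0,0,0.1]
    - [0,0,0.1]
    - [0,0,0]
  turn:
    - [0,0,0]
    - [0,0,0]
    - [0,0,0]
    - [0,0,0]
    - [0,0,0]
  jaw: [-1,-1,-1,-1,-1]

```text
t: 8.8
tool_pos: [0.5916, -0.0999, 0.0259]
ee_rot: [0.636, 0.772, -0.0, -0.0]
force: [-0.2, -0.3, 0.0]
grip_width: -0.001
```

Run:
```python
from h import *
plan()
im=cams.grab_frame("scene")[:,:,::-1]
a=cv2.resize(im[190:250,360:425],None,fx=9,fy=9,interpolation=cv2.INTER_NEAREST)
cv2.imwrite('pics/sc4.png',cv2.convertScaleAbs(a,alpha=2))
```

```text
t 8.8 pos [ 0.5916 -0.0999  0.0259] yaw 10.98 F [-0.15 -0.32  0.03] grip -0.001
 turn deg [-0.02 -0.   -0.  ]  linear cm (after turn) [0. 0. 0.] tilt z [-3.e-04 -0.e+00 -1.e+00]
```

View pics/sc4.png

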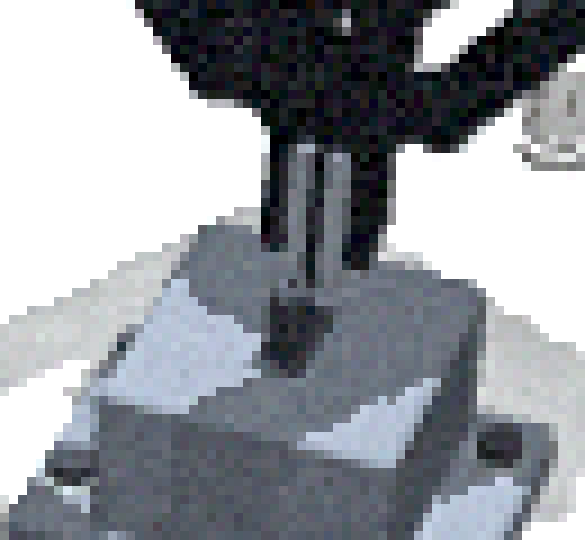

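arm_command:
  linear:
    - [0,0,0.1]
    - [0,0,0.1]
    - [0,0,0]
    - [0,0,0]
  turn:
    - [0,0,0]
    - [0,0,0]
    - [0,0,0]
    - [0,0,0]
  jaw: [-1,-1,-1,-1]

```text
t: 9.25
tool_pos: [0.5917, -0.0999, 0.0241]
ee_rot: [0.636, 0.772, -0.0, 0.0]
force: [0.9, -0.1, 0.1]
grip_width: -0.001
```

arm_command:
  linear:
    - [0,0,0.1]
    - [0,0,0]
    - [0,0,0]
  turn:
    - [0,0,0]
    - [0,0,0]
    - [0,0,0]
  jaw: [-1,-1,-1]

```text
t: 9.55
tool_pos: [0.5917, -0.0999, 0.0231]
ee_rot: [0.636, 0.772, -0.0, -0.0]
force: [-0.4, 0.4, -0.5]
grip_width: -0.001
```

arm_command:
  linear:
    - [0,0,0.08]
    - [0,0,0]
    - [0,0,0]
  turn:
    - [0,0,0]
    - [0,0,0]
    - [0,0,0]
  jaw: [-1,-1,-1]

```text
t: 9.85
tool_pos: [0.5917, -0.0999, 0.0223]
ee_rot: [0.636, 0.772, -0.0, 0.0]
force: [-0.9, -0.1, 0.0]
grip_width: 0.004
```

arm_command:
  linear:
    - [0,0,0.08]
    - [0,0,0]
    - [0,0,0]
  turn:
    - [0,0,0]
    - [0,0,0]
    - [0,0,0]
  jaw: [-1,-1,-1]

```text
t: 10.15
tool_pos: [0.5917, -0.0999, 0.0215]
ee_rot: [0.636, 0.772, -0.0, -0.0]
force: [-0.3, -0.4, -0.2]
grip_width: -0.001
```

arm_command:
  linear:
    - [0,0,0.08]
    - [0,0,0]
    - [0,0,0]
  turn:
    - [0,0,0]
    - [0,0,0]
    - [0,0,0]
  jaw: [-1,-1,-1]

```text
t: 10.45
tool_pos: [0.5917, -0.0999, 0.0207]
ee_rot: [0.636, 0.772, -0.0, -0.0]
force: [-0.4, 0.1, -0.1]
grip_width: 0.003
```

arm_command:
  linear:
    - [0,0,0.08]
    - [0,0,0]
    - [0,0,0]
  turn:
    - [0,0,0]
    - [0,0,0]
    - [0,0,0]
  jaw: [-1,-1,-1]

```text
t: 10.75
tool_pos: [0.5917, -0.0999, 0.0199]
ee_rot: [0.636, 0.772, -0.0, -0.0]
force: [-0.1, 0.3, -0.0]
grip_width: 0.0
```

arm_command:
  linear:
    - [0,0,0.08]
    - [0,0,0]
    - [0,0,0]
  turn:
    - [0,0,0]
    - [0,0,0]
    - [0,0,0]
  jaw: [-1,-1,-1]

```text
t: 11.05
tool_pos: [0.5917, -0.0999, 0.0191]
ee_rot: [0.636, 0.772, -0.0, -0.0]
force: [-0.7, 0.1, -0.3]
grip_width: 0.001
```

arm_command:
  linear:
    - [0,0,0.1]
    - [0,0,0]
    - [0,0,0]
  turn:
    - [0,0,0]
    - [0,0,0]
    - [0,0,0]
  jaw: [-1,-1,-1]

```text
t: 11.35
tool_pos: [0.5917, -0.0999, 0.018]
ee_rot: [0.636, 0.772, -0.0, -0.0]
force: [-0.3, 0.0, -0.0]
grip_width: 0.0
```

arm_command:
  linear:
    - [0,0,0.1]
    - [0,0,0]
    - [0,0,0]
  turn:
    - [0,0,0]
    - [0,0,0]
    - [0,0,0]
  jaw: [-1,-1,-1]

```text
t: 11.65
tool_pos: [0.5919, -0.1, 0.0177]
ee_rot: [0.636, 0.772, -0.0, 0.0]
force: [-1.9, -0.3, 5.7]
grip_width: -0.0
```

Contact felt: foot top at TCP z≈0.0178, arm stiffness about 7.5 N/mm. That confirms the tips are about 27 mm behind the TCP. Next I go over the shim.

arm_command:
  linear:
    - [0,0,-5]
    - [0,0,-5]
    - [4.25,0.72,0]
    - [4.25,0.72,0]
    - [4.25,0.72,0]
  turn:
    - [0,0,0]
    - [0,0,0]
    - [0,0,0]
    - [0,0,0]
    - [0,0,0]
  jaw: [-1,-1,-1,-1,-1]

```text
t: 12.15
tool_pos: [0.5889, 0.0304, 0.1179]
ee_rot: [0.637, 0.771, 0.0, 0.001]
force: [0.2, 0.2, -0.9]
grip_width: 0.004
```

arm_command:
  linear:
    - [4.25,0.72,0]
    - [4.25,0.72,0]
    - [4.25,0.72,0]
    - [0,0,2]
    - [0,0,2]
  turn:
    - [0,0,0]
    - [0,0,0]
    - [0,0,0]
    - [0,0,3.7]
    - [0,0,0]
  jaw: [-1,-1,-1,-1,-1]

```text
t: 12.65
tool_pos: [0.5861, 0.1606, 0.0773]
ee_rot: [0.66, 0.751, 0.001, 0.001]
force: [-0.9, -0.2, -0.4]
grip_width: -0.002
```

arm_command:
  linear:
    - [0,0,1.5]
    - [0,0,1.5]
    - [0,0,0.8]
    - [0,0,0.3]
    - [0,0,0]
  turn:
    - [0,0,0]
    - [0,0,0]
    - [0,0,0]
    - [0,0,0]
    - [0,0,0]
  jaw: [-1,-1,-1,-1,-1]

```text
t: 13.15
tool_pos: [0.5855, 0.1585, 0.036]
ee_rot: [0.661, 0.751, -0.0, -0.0]
force: [0.0, 0.1, 0.3]
grip_width: 0.005
```

```bash
python3 -c "
from h import *
plan(.5854,.1587,.033,7.3)"
```

```text
t 13.15 pos [0.5855 0.1585 0.036 ] yaw 7.28 F [0.01 0.1  0.28] grip 0.005
 turn deg [-0.02  0.01 -0.02]  linear cm (after turn) [ 0.017 -0.011  0.297] tilt z [-4.e-04 -2.e-04 -1.e+00]
```

arm_command:
  linear:
    - [0,0,0.2]
    - [0,0,0.2]
    - [0,0,0.1]
    - [0,0,0.1]
    - [0,0,0]
  turn:
    - [0,0,0]
    - [0,0,0]
    - [0,0,0]
    - [0,0,0]
    - [0,0,0]
  jaw: [-1,-1,-1,-1,-1]

```text
t: 13.65
tool_pos: [0.5856, 0.1586, 0.0301]
ee_rot: [0.661, 0.751, -0.0, 0.0]
force: [-0.6, 0.1, 0.9]
grip_width: 0.0
```

arm_command:
  linear:
    - [0,0,0.1]
    - [0,0,0]
    - [0,0,0]
  turn:
    - [0,0,0]
    - [0,0,0]
    - [0,0,0]
  jaw: [-1,-1,-1]

```text
t: 13.95
tool_pos: [0.5856, 0.1586, 0.0291]
ee_rot: [0.661, 0.751, -0.0, 0.0]
force: [0.2, 0.3, -0.3]
grip_width: -0.005
```

arm_command:
  linear:
    - [0,0,0.1]
    - [0,0,0]
    - [0,0,0]
  turn:
    - [0,0,0]
    - [0,0,0]
    - [0,0,0]
  jaw: [-1,-1,-1]

```text
t: 14.25
tool_pos: [0.5855, 0.1586, 0.028]
ee_rot: [0.661, 0.751, -0.0, -0.0]
force: [-0.7, -0.1, 0.0]
grip_width: -0.001
```

arm_command:
  linear:
    - [0,0,0.1]
    - [0,0,0]
    - [0,0,0]
  turn:
    - [0,0,0]
    - [0,0,0]
    - [0,0,0]
  jaw: [-1,-1,-1]

```text
t: 14.55
tool_pos: [0.5855, 0.1586, 0.027]
ee_rot: [0.661, 0.751, -0.0, -0.0]
force: [-0.5, 0.8, -0.0]
grip_width: -0.0
```

arm_command:
  linear:
    - [0,0,0.1]
    - [0,0,0]
    - [0,0,0]
  turn:
    - [0,0,0]
    - [0,0,0]
    - [0,0,0]
  jaw: [-1,-1,-1]

```text
t: 14.85
tool_pos: [0.5856, 0.1586, 0.026]
ee_rot: [0.661, 0.751, -0.0, -0.0]
force: [-0.2, 0.4, -0.1]
grip_width: -0.001
```

arm_command:
  linear:
    - [0,0,0.1]
    - [0,0,0]
    - [0,0,0]
  turn:
    - [0,0,0]
    - [0,0,0]
    - [0,0,0]
  jaw: [-1,-1,-1]

```text
t: 15.15
tool_pos: [0.5855, 0.1586, 0.025]
ee_rot: [0.661, 0.751, -0.0, -0.0]
force: [-0.5, -0.0, 0.5]
grip_width: -0.0
```

arm_command:
  linear:
    - [0,0,0.1]
    - [0,0,0]
    - [0,0,0]
  turn:
    - [0,0,0]
    - [0,0,0]
    - [0,0,0]
  jaw: [-1,-1,-1]

```text
t: 15.45
tool_pos: [0.5855, 0.1586, 0.024]
ee_rot: [0.661, 0.751, -0.0, -0.0]
force: [-0.3, 0.1, -0.2]
grip_width: -0.002
```

arm_command:
  linear:
    - [0,0,0.1]
    - [0,0,0]
    - [0,0,0]
  turn:
    - [0,0,0]
    - [0,0,0]
    - [0,0,0]
  jaw: [-1,-1,-1]

```text
t: 15.75
tool_pos: [0.5856, 0.1587, 0.0231]
ee_rot: [0.661, 0.751, -0.0, -0.0]
force: [-0.5, 0.2, 0.4]
grip_width: 0.003
```

arm_command:
  linear:
    - [0,0,0.07]
    - [0,0,0]
    - [0,0,0]
  turn:
    - [0,0,0]
    - [0,0,0]
    - [0,0,0]
  jaw: [-1,-1,-1]

```text
t: 16.05
tool_pos: [0.5856, 0.1586, 0.0224]
ee_rot: [0.661, 0.751, -0.0, -0.0]
force: [-0.0, -0.3, 0.5]
grip_width: 0.001
```

arm_command:
  linear:
    - [0,0,0.1]
    - [0,0,0]
    - [0,0,0]
  turn:
    - [0,0,0]
    - [0,0,0]
    - [0,0,0]
  jaw: [-1,-1,-1]

```text
t: 16.35
tool_pos: [0.5855, 0.1586, 0.0213]
ee_rot: [0.661, 0.751, -0.0, -0.0]
force: [0.7, -1.2, -0.2]
grip_width: 0.002
```

arm_command:
  linear:
    - [0,0,0.1]
    - [0,0,0]
    - [0,0,0]
  turn:
    - [0,0,0]
    - [0,0,0]
    - [0,0,0]
  jaw: [-1,-1,-1]

```text
t: 16.65
tool_pos: [0.5857, 0.1586, 0.0205]
ee_rot: [0.661, 0.751, 0.0, 0.0]
force: [1.0, 0.5, 0.2]
grip_width: -0.003
```

arm_command:
  linear:
    - [0,0,0.07]
    - [0,0,0]
    - [0,0,0]
  turn:
    - [0,0,0]
    - [0,0,0]
    - [0,0,0]
  jaw: [-1,-1,-1]

```text
t: 16.95
tool_pos: [0.5857, 0.1587, 0.0201]
ee_rot: [0.661, 0.751, 0.0, 0.0]
force: [-0.9, 0.2, 6.1]
grip_width: -0.003
```

arm_command:
  linear:
    - [0,0,0.04]
    - [0,0,0]
    - [0.03,-0.2,0]
    - [0.04,-0.3,0]
    - [0.04,-0.3,0]
  turn:
    - [0,0,0]
    - [0,0,0]
    - [0,0,0]
    - [0,0,0]
    - [0,0,0]
  jaw: [-1,-1,-1,-1,-1]

```text
t: 17.45
tool_pos: [0.579, 0.1589, 0.02]
ee_rot: [0.661, 0.751, 0.001, 0.001]
force: [1.7, -0.5, 5.6]
grip_width: 0.001
```

arm_command:
  linear:
    - [0.04,-0.3,0]
    - [0.04,-0.3,0]
    - [0,0,0]
  turn:
    - [0,0,0]
    - [0,0,0]
    - [0,0,0]
  jaw: [-1,-1,-1]

```text
t: 17.75
tool_pos: [0.5722, 0.1589, 0.0199]
ee_rot: [0.661, 0.751, 0.001, 0.001]
force: [1.2, -0.5, 6.3]
grip_width: 0.006
```

arm_command:
  linear:
    - [0,0,0.06]
    - [0,0,0]
    - [0.05,-0.4,0]
    - [0.05,-0.4,0]
    - [0.05,-0.4,0]
  turn:
    - [0,0,0]
    - [0,0,0]
    - [0,0,0]
    - [0,0,0]
    - [0,0,0]
  jaw: [-1,-1,-1,-1,-1]

```text
t: 18.25
tool_pos: [0.5616, 0.159, 0.0198]
ee_rot: [0.661, 0.751, 0.002, 0.002]
force: [2.3, -0.6, 8.1]
grip_width: 0.004
```

arm_command:
  linear:
    - [0.05,-0.4,0]
    - [0.05,-0.4,0]
    - [0.05,-0.4,0]
    - [0.05,-0.4,0]
    - [0.05,-0.4,0]
  turn:
    - [0,0,0]
    - [0,0,0]
    - [0,0,0]
    - [0,0,0]
    - [0,0,0]
  jaw: [-1,-1,-1,-1,-1]

```text
t: 18.75
tool_pos: [0.5415, 0.159, 0.0198]
ee_rot: [0.661, 0.751, 0.002, 0.002]
force: [3.8, 0.2, 7.7]
grip_width: 0.0
```

arm_command:
  linear:
    - [0.05,-0.4,0]
    - [0.05,-0.4,0]
    - [0.05,-0.4,0]
    - [0.02,-0.2,0]
    - [0,0,0]
  turn:
    - [0,0,0]
    - [0,0,0]
    - [0,0,0]
    - [0,0,0]
    - [0,0,0]
  jaw: [-1,-1,-1,-1,-1]

```text
t: 19.25
tool_pos: [0.5269, 0.1589, 0.0197]
ee_rot: [0.661, 0.751, 0.001, 0.001]
force: [2.2, 0.3, 8.4]
grip_width: 0.0
```

Run:
```python
from h import *
import pickle
plan()
i=info("wrist"); im=save("wrist","pics/w2.png"); pickle.dump(i,open("w2.pkl","wb"))
print([pt2pix(i,P).round() for P in([.504,.158,.047],[.468,.15,.049])])
t=save("top","pics/top3.png")
```

```text
t 19.25 pos [0.5269 0.1589 0.0197] yaw 7.29 F [2.18 0.34 8.42] grip 0.0
 turn deg [ 0.21 -0.    0.  ]  linear cm (after turn) [0. 0. 0.] tilt z [ 3.7e-03  5.0e-04 -1.0e+00]
[array([323., 207.]), array([315., 122.])]
```

Run:
```python
import cv2
im=cv2.imread('pics/w2.png'); c=cv2.resize(im[90:270,210:430],None,fx=3.5,fy=3.3,interpolation=cv2.INTER_CUBIC)
cv2.imwrite('pics/w2c.png',cv2.convertScaleAbs(c,alpha=1.3))
```

```text
(no output)
```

View pics/w2c.png

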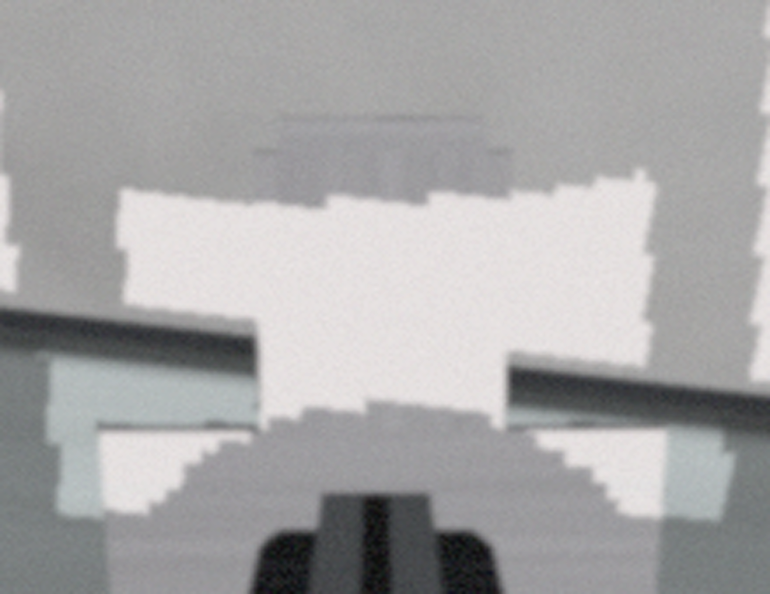

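Wrist view: the tab protrudes over the plate's front edge, with its tip at crop (384,118) and its sides at x=258 and x=510. The shim is square to the tool, with the body front at y=428.

Run:
```python
from h import *
import pickle
np.set_printoptions(precision=4,suppress=True)
i=pickle.load(open('w2.pkl','rb')); f=lambda x,y:((x+.5)/3.5-.5+210,(y+.5)/3.3-.5+90)
n=np.linalg.norm
for z in(.043,.047):
    P={k:pix2pt(i,*f(*p),z)[:2] for k,p in dict(tl=(283,116),tr=(485,116),bl=(100,428),br=(662,428),sl=(258,300),sr=(510,300),el=(130,352),er=(640,408)).items()}
    tip=(P['tl']+P['tr'])/2;bf=(P['bl']+P['br'])/2;v=bf-tip
    print(z,"tip",tip,"bf",bf,"len40",n(v),"bodyw",n(P['bl']-P['br']),"tabw",n(P['sl']-P['sr']),"yaw",np.degrees(np.arctan2(v[1],v[0])))
    b=P['br']-P['bl'];print(" yaw body",np.degrees(np.arctan2(-b[0],b[1])),"edge",P['el'],P['er'])
    c,s=np.cos(np.radians(7.3)),np.sin(np.radians(7.3)); u=np.array([c,s])
    print(" grasp(-66)",bf-.026*u, "lateral finger vs shim:",(telemetry.read_state()['tool_pos'][:2]-bf)@np.array([-s,c]))
```

```text
0.043 tip [0.4692 0.1522] bf [0.5112 0.1571] len40 0.04226913148821907 bodyw 0.07325660171651233 tabw 0.03185264426510879 yaw 6.761293693368291
 yaw body 7.158739587204003 edge [0.5044 0.1239] [0.5041 0.1901]
 grasp(-66) [0.4854 0.1538] lateral finger vs shim: -0.0002604175613180576
0.047 tip [0.469  0.1521] bf [0.5098 0.157 ] len40 0.04114770851427233 bodyw 0.07131306435802527 tabw 0.03100757634433079 yaw 6.7612936933683105
 yaw body 7.158739587204038 edge [0.5032 0.1246] [0.5029 0.189 ]
 grasp(-66) [0.484  0.1537] lateral finger vs shim: -0.00024086462642028595
```

arm_command:
  linear:
    - [0,0,-1.5]
    - [0,0,-3]
    - [0,0,-1.5]
    - [0,-2.2,0]
    - [0,-2.2,0]
  turn:
    - [0,0,0]
    - [0,0,0]
    - [0,0,0]
    - [0,0,0]
    - [0,0,0]
  jaw: [-1,-1,0.15,0.15,0.15]

```text
t: 19.85
tool_pos: [0.4811, 0.153, 0.0789]
ee_rot: [0.661, 0.751, 0.0, 0.0]
force: [0.6, 0.3, -0.1]
grip_width: 0.501
```

arm_command:
  linear:
    - [0,0,0]
    - [0,0,0]
    - [0,0,0]
    - [0,0,1]
    - [0,0,1]
  turn:
    - [0,0,0]
    - [0,0,0]
    - [0,0,0]
    - [0,0,0]
    - [0,0,0]
  jaw: [0.15,0.15,0.15,0.15,0.15]

```text
t: 20.35
tool_pos: [0.4824, 0.1531, 0.058]
ee_rot: [0.661, 0.751, 0.0, 0.0]
force: [0.2, -0.3, -0.2]
grip_width: 0.573
```

```bash
python3 -c "
from h import *
plan(.4832,.1535,.0017,7.3)"
```

```text
t 20.35 pos [0.4824 0.1531 0.058 ] yaw 7.28 F [ 0.23 -0.26 -0.17] grip 0.573
 turn deg [ 0.05  0.   -0.02]  linear cm (after turn) [0.028 0.087 5.63 ] tilt z [ 9.e-04  0.e+00 -1.e+00]
```

arm_command:
  linear:
    - [0.02,0.06,1.5]
    - [0,0,1.5]
    - [0,0,1.3]
    - [0,0,0.9]
    - [0,0,0.4]
  turn:
    - [0,0,0]
    - [0,0,0]
    - [0,0,0]
    - [0,0,0]
    - [0,0,0]
  jaw: [0.15,0.15,0.15,0.15,0.15]

```text
t: 20.85
tool_pos: [0.4812, 0.1531, 0.0012]
ee_rot: [0.661, 0.751, -0.001, -0.001]
force: [-0.7, -0.4, 0.9]
grip_width: 0.577
```

arm_command:
  linear:
    - [0,0,0]
    - [0,0,0]
    - [0,0,0]
  turn:
    - [0,0,0]
    - [0,0,0]
    - [0,0,0]
  jaw: [0.15,0.15,0.15]

```text
t: 21.15
tool_pos: [0.4826, 0.1534, 0.0032]
ee_rot: [0.661, 0.751, 0.0, 0.0]
force: [-0.3, -0.2, 0.1]
grip_width: 0.576
```

arm_command:
  linear:
    - [0,0,0]
    - [0,0,0]
    - [0,0,0]
    - [0,0,0]
    - [0,0,0]
  turn:
    - [0,0,0]
    - [0,0,0]
    - [0,0,0]
    - [0,0,0]
    - [0,0,0]
  jaw: [-0.1,-0.2,-0.3,-0.5,-1]
  grip_force: 60

```text
t: 21.65
tool_pos: [0.4823, 0.1533, 0.0029]
ee_rot: [0.661, 0.751, 0.0, 0.0]
force: [-0.1, 0.9, 1.7]
grip_width: 0.318
```

arm_command:
  linear:
    - [0,0,0]
    - [0,0,0]
    - [0,0,0]
  turn:
    - [0,0,0]
    - [0,0,0]
    - [0,0,0]
  jaw: [-1,-1,-1]

```text
t: 21.95
tool_pos: [0.4822, 0.1533, 0.0028]
ee_rot: [0.661, 0.751, 0.0, 0.0]
force: [-0.8, -0.4, 3.2]
grip_width: 0.319
```

```bash
python3 -c "
from h import *
plan()"
```

```text
t 21.95 pos [0.4822 0.1533 0.0028] yaw 7.29 F [-0.79 -0.39  3.23] grip 0.319
 turn deg [ 0.02  0.   -0.  ]  linear cm (after turn) [0. 0. 0.] tilt z [ 3.e-04 -0.e+00 -1.e+00]
```

arm_command:
  linear:
    - [0,0,0]
    - [0,0,-0.5]
    - [0,0,-1]
    - [0,0,-1.5]
    - [0,0,-1.5]
  turn:
    - [0,0,0]
    - [0,0,0]
    - [0,0,0]
    - [0,0,0]
    - [0,0,0]
  jaw: [-1,-1,-1,-1,-1]
  grip_force: 80

```text
t: 22.45
tool_pos: [0.4815, 0.1532, 0.0484]
ee_rot: [0.661, 0.751, -0.0, -0.0]
force: [0.4, 0.2, -0.2]
grip_width: 0.308
```

arm_command:
  linear:
    - [0,0,-1.5]
    - [0,0,0]
    - [0,0,0]
  turn:
    - [0,0,0]
    - [0,0,0]
    - [0,0,0]
  jaw: [-1,-1,-1]

```text
t: 22.75
tool_pos: [0.4821, 0.1533, 0.063]
ee_rot: [0.661, 0.751, 0.0, 0.0]
force: [-0.3, 0.2, -1.8]
grip_width: 0.304
```

Run:
```python
from h import *
plan(.4837,-.1201,.055,10.8)
s=telemetry.read_state(); print("mom",s["ft_torque"])
im=save("scene","pics/s5.png"); w=save("wrist","pics/w5.png"); save("top","pics/top5.png")
c=pt2pix(info("scene"),s["tool_pos"]+[.05,0,.045]); print(c)
x,y=int(c[0]),int(c[1]); a=cv2.resize(im[y-60:y+60,x-70:x+70],None,fx=2.9,fy=2.9,interpolation=cv2.INTER_CUBIC)
b=cv2.resize(w[90:270,210:430],None,fx=1.8,fy=1.93,interpolation=cv2.INTER_CUBIC)
b=cv2.resize(b,(394,a.shape[0])); cv2.imwrite('pics/m5.png',cv2.convertScaleAbs(np.hstack([a,b]),alpha=1.5))
```

```text
t 22.75 pos [0.4821 0.1533 0.063 ] yaw 7.28 F [-0.27  0.2  -1.83] grip 0.304
 turn deg [ 0.04  0.01 -3.52]  linear cm (after turn) [-26.882  -4.968   0.801] tilt z [ 7.e-04 -0.e+00 -1.e+00]
mom [-0.00621502  0.06722224  0.01141054]
[280.04534649 175.14679808]
```

View pics/m5.png

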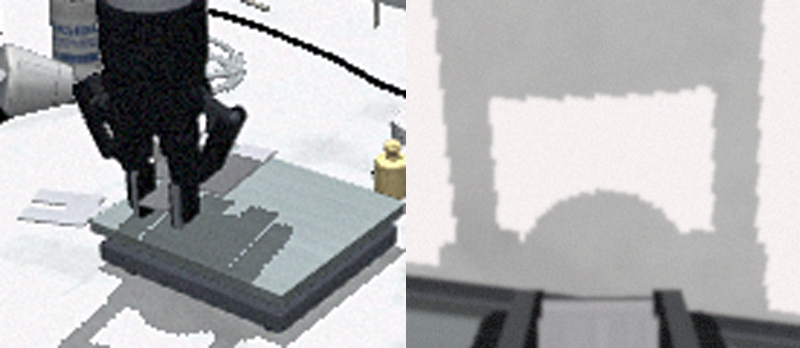

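The shim is held level in the jaws. The wrist view shows the tab between the pads, and the load is about 1.8 N with the right moment sign. Next I carry it to the foot.

arm_command:
  linear:
    - [-1.5,-0.3,0]
    - [-3,-0.55,0]
    - [-4,-0.74,0]
    - [-4,-0.74,0]
    - [-4,-0.74,0]
  turn:
    - [0,0,-3.52]
    - [0,0,0]
    - [0,0,0]
    - [0,0,0]
    - [0,0,0]
  jaw: [-1,-1,-1,-1,-1]

```text
t: 23.4
tool_pos: [0.4811, -0.0157, 0.062]
ee_rot: [0.637, 0.771, -0.0, -0.001]
force: [0.7, 0.6, -0.9]
grip_width: 0.31
```

arm_command:
  linear:
    - [-4,-0.74,0]
    - [-3.5,-0.64,0]
    - [-2,-0.37,0.4]
    - [-0.88,-0.15,0.4]
    - [0,0,0]
  turn:
    - [0,0,0]
    - [0,0,0]
    - [0,0,0]
    - [0,0,0]
    - [0,0,0]
  jaw: [-1,-1,-1,-1,-1]

```text
t: 23.9
tool_pos: [0.4819, -0.1205, 0.0537]
ee_rot: [0.638, 0.77, -0.0, -0.001]
force: [0.2, 1.1, -1.3]
grip_width: 0.304
```

arm_command:
  linear:
    - [0,0,0]
    - [0,0,0]
    - [0,0,0]
  turn:
    - [0,0,0]
    - [0,0,0]
    - [0,0,0]
  jaw: [-1,-1,-1]

```text
t: 24.2
tool_pos: [0.4826, -0.1189, 0.0548]
ee_rot: [0.637, 0.771, -0.0, -0.0]
force: [0.1, 0.0, -1.5]
grip_width: 0.305
```

Run:
```python
from h import *
plan(.4837,-.1201,.022,10.8)
# text view of slot/stud region in scene & top
t=save("top","pics/top6.png"); im=save("scene","pics/s6.png")
i=info("top"); c,s=np.cos(np.radians(10.8)),np.sin(np.radians(10.8)); p=telemetry.read_state()["tool_pos"]
f=lambda x,y,z:pt2pix(i,[p[0]+c*x-s*y,p[1]+s*x+c*y,z]).round(1)
zs=p[2]+.0435
print("pred slot end",f(.0628,0,zs),"slot open",f(.1078,.007,zs),f(.1078,-.007,zs),"stud base/top",pt2pix(i,[.565,-.1046,.045]).round(1),pt2pix(i,[.565,-.1046,.063]).round(1))
g=t.mean(2)
for r in range(186,232,2): print(r,' '.join('%3d'%v for v in g[r,380:424]))
```

```text
t 24.2 pos [ 0.4826 -0.1189  0.0548] yaw 10.89 F [ 0.07  0.   -1.53] grip 0.305
 turn deg [-0.01 -0.01  0.09]  linear cm (after turn) [-0.136  0.088  3.278] tilt z [-2.e-04  1.e-04 -1.e+00]
pred slot end [406.2 227.6] slot open [397.4 208.8] [403.5 207.3] stud base/top [400.3 222.4] [401.5 221.1]
186 154 153 154 153 154 153 154 153 154 153 154 154 154 154 153 154 153 153 153 153 154 154 153 153 153 153 154 153 153 153 153 153 153 152 153 154 152 153 153 153 154 153 153 153
188 154 154 153 152 154 153 154 153 153 153 153 154 154 153 153 153 154 154 154 153 153 153 154 153 153 154 153 154 153 154 154 154 153 153 153 152 154 154 153 154 153 153 153 154
190 153 153 154 153 154 152 153 153 154 153 153 154 153 153 153 153 153 154 153 154 153 154 153 152 154 154 153 153 153 154 153 153 153 153 154 153 153 154 155 153 153 153 153 152
192 153 154 154 154 152 153 154 154 153 154 153 155 153 153 153 153 153 153 154 154 153 153 153 153 154 153 153 154 152 152 152 153 154 154 152 153 153 153 153 153 154 154 154 156
194 153 153 154 154 154 154 154 153 154 153 154 153 154 154 152 155 153 154 153 15
[... 2637 characters left out ...]
  24  29  54  66  72 102 107 104 103 104 105 106 102 104 105 104 102 104  72  53  55  66  66  63  69 101 109 106  47   7   5   8   6  10  19  25  42  31  19  13
226  67  66  68  64  33  22  30  60  70  84 107 106 105 102 103 106 104 103 105 103 102 103 103  73  66  65  65  63  65  81 109 104  27   0   6  22  11  16  19  26  31  21  10  15
228  65  66  67  65  50  26  28  47  67  67  81 105 104 103 103 103 106 103 103 105 103 101 101  90  73  77  90  92 105 107 107  44   4   7  17  27  14  16  23  30  24  14  14  16
230  65  66  65  66  66  39  22  27  58  68  69 104 106 103 101 103 106 105 103 105 105 106 106 107 107 106 105 105 104 104 101  26   1   5  15  13  13  21  29  29  19  11  16  13
```

arm_command:
  linear:
    - [-0.19,0.09,0.5]
    - [0,0,1]
    - [0,0,1]
    - [0,0,0.5]
    - [0,0,0]
  turn:
    - [0,0,0]
    - [0,0,0]
    - [0,0,0]
    - [0,0,0]
    - [0,0,0]
  jaw: [-1,-1,-1,-1,-1]

```text
t: 24.8
tool_pos: [0.4828, -0.1214, 0.0234]
ee_rot: [0.637, 0.77, -0.0, -0.001]
force: [-0.1, 0.6, -1.0]
grip_width: 0.308
```

arm_command:
  linear:
    - [0,0,0.2]
    - [0,0,0.2]
    - [0,0,0.2]
    - [0,0,0.2]
    - [0,0,0]
  turn:
    - [0,0,0]
    - [0,0,0]
    - [0,0,0]
    - [0,0,0]
    - [0,0,0]
  jaw: [-1,-1,-1,-1,-1]

```text
t: 25.3
tool_pos: [0.4838, -0.1217, 0.0166]
ee_rot: [0.637, 0.771, -0.0, -0.0]
force: [-0.6, -0.2, -1.0]
grip_width: 0.305
```

Run:
```python
from h import *
plan(None,None,.002,10.8)
t=save("top","pics/top7.png")
g=t.mean(2)
for r in range(206,236): print(r,' '.join('%3d'%v for v in g[r,390:414]))
i=info("top"); c,s=np.cos(np.radians(10.8)),np.sin(np.radians(10.8)); p=telemetry.read_state()["tool_pos"]
n=np.array([-s,c]); print("lateral",p[:2]@n)
zs=p[2]+.0435
f=lambda x,y,z:pt2pix(i,[p[0]+c*x-s*y,p[1]+s*x+c*y,z]).round(1)
print("pred slot end",f(.0628,0,zs),"slot open",f(.1078,.007,zs),f(.1078,-.007,zs))
```

```text
t 25.3 pos [ 0.4838 -0.1217  0.0166] yaw 10.8 F [-0.64 -0.15 -1.03] grip 0.305
 turn deg [-0.01 -0.   -0.  ]  linear cm (after turn) [0.    0.    1.458] tilt z [-2.e-04 -0.e+00 -1.e+00]
206 108 107 104 106 106 107 107 106 107 107 106 107 105 103 105 105 105 105 105 104 109  98  51  53
207 109 106 106 105 105 106 107 107 107 107 108 107 105 105 105 103 105 104 102 105 108  97  70  95
208 108 106 107 108 107 107 109 109 107 107 108 107 105 103 103 104 107 104 104 121 129 125 134 159
209 109 108 108 108 107 108 108 109 106 107 107 106 103 111 112 121 129 123 126 156 160 159 160 163
210 109 108 109 108 107 107 109 108 109 109 108 107 102 139 141 158 158 158 157 159 158 157 159 162
211 102 110 110 109 107 110 111 103 103 102 102 107  91 160 161 159 159 159 158 157 157 156 160 162
212  73 103 107 104 109 131 129  79  74  66  62 100  79 151 162 158 156 156 156 156 157 156 158 161
213  80  86  92  93 111 162 160  78  51  51  55  81  68 115 160 158 156 157 158 156 155 158 161 162
214 111 108 107 106 111 153 154 109  55  52  56  75  69 108 162 160 157 157 157 157 157 157 162 155
215 112 109 10
[... 1480 characters left out ...]
0  20
230 109 107 105 105 105 109 105 106 106 104 104 106  83  79  86  93 102 110 106  37   5   9  24  19
231 110 108 106 105 106 109 106 107 107 105 105 107 101 107 109 109 110 110  87  22   2   7  21  26
232 108 108 105 105 106 108 107 108 108 108 109 109 107 109 108 106 108 108  76  14   4   7  13  14
233  96 110 107 107 108 110 108 109 110 109 108 107 106 106 104 104 106 107  45   7   3   4   9  14
234  87 113 112 110 109 109 108 110 106 106 106 103 104 105 105 106 108 109  35   3   9   5  12  19
235  67 111 112 109 108 107 106 105 106 105 106 106 104 106 106 107 110 106  29   5   5   7  13  22
lateral -0.21021673348000045
pred slot end [404.5 229.7] slot open [396.  211.5] [401.9 210. ]
```

arm_command:
  linear:
    - [0.08,0,0.2]
    - [0,0,0.3]
    - [0,0,0.3]
    - [0,0,0.15]
    - [0,0,0]
  turn:
    - [0,0,0]
    - [0,0,0]
    - [0,0,0]
    - [0,0,0]
    - [0,0,0]
  jaw: [-1,-1,-1,-1,-1]

```text
t: 25.85
tool_pos: [0.4834, -0.1208, 0.0069]
ee_rot: [0.637, 0.771, -0.0, -0.0]
force: [-0.4, -0.1, -0.7]
grip_width: 0.306
```

arm_command:
  linear:
    - [0,0,0.1]
    - [0,0,0]
    - [0,0,0]
  turn:
    - [0,0,0]
    - [0,0,0]
    - [0,0,0]
  jaw: [-1,-1,-1]

```text
t: 26.15
tool_pos: [0.4838, -0.121, 0.0062]
ee_rot: [0.637, 0.771, -0.0, 0.0]
force: [0.7, 0.3, -0.6]
grip_width: 0.308
```

arm_command:
  linear:
    - [0,0,0.1]
    - [0,0,0]
    - [0,0,0]
  turn:
    - [0,0,0]
    - [0,0,0]
    - [0,0,0]
  jaw: [-1,-1,-1]

```text
t: 26.45
tool_pos: [0.4837, -0.1209, 0.0052]
ee_rot: [0.637, 0.771, -0.0, 0.0]
force: [0.1, -0.0, -1.1]
grip_width: 0.307
```

```bash
python3 -c "
from h import *
plan(); print(telemetry.read_state()['ft_torque'])"
```

```text
t 26.45 pos [ 0.4837 -0.1209  0.0052] yaw 10.8 F [ 0.07 -0.01 -1.08] grip 0.307
 turn deg [-0.    0.01  0.  ]  linear cm (after turn) [0. 0. 0.] tilt z [-0.e+00 -1.e-04 -1.e+00]
[-0.04417658  0.10804754  0.02224047]
```

arm_command:
  linear:
    - [0,0,0.1]
    - [0,0,0.1]
    - [0,0,0]
    - [0,0,0]
  turn:
    - [0,0,0]
    - [0,0,0]
    - [0,0,0]
    - [0,0,0]
  jaw: [-1,-1,-1,-1]

```text
t: 26.85
tool_pos: [0.4838, -0.121, 0.0032]
ee_rot: [0.637, 0.771, -0.0, 0.0]
force: [-0.7, -0.3, -0.8]
grip_width: 0.308
```

arm_command:
  linear:
    - [0,0,0.1]
    - [0,0,0]
    - [0,0,0]
  turn:
    - [0,0,0]
    - [0,0,0]
    - [0,0,0]
  jaw: [-1,-1,-1]

```text
t: 27.15
tool_pos: [0.4838, -0.121, 0.0023]
ee_rot: [0.637, 0.771, -0.0, 0.0]
force: [-0.3, -0.2, 0.5]
grip_width: 0.306
```

```bash
python3 -c "
from h import *
plan(); print(telemetry.read_state()['ft_torque'])"
```

```text
t 27.15 pos [ 0.4838 -0.121   0.0023] yaw 10.8 F [-0.31 -0.18  0.54] grip 0.306
 turn deg [ 0.    0.01 -0.  ]  linear cm (after turn) [0. 0. 0.] tilt z [ 1.e-04 -2.e-04 -1.e+00]
[-0.01702333 -0.03308988 -0.04105875]
```

arm_command:
  linear:
    - [0,0.2,0]
    - [0,0.3,0]
    - [0,0.3,0]
    - [0,0.2,0]
    - [0,0,0]
  turn:
    - [0,0,0]
    - [0,0,0]
    - [0,0,0]
    - [0,0,0]
    - [0,0,0]
  jaw: [-1,-1,-1,-1,-1]

```text
t: 27.65
tool_pos: [0.4943, -0.1191, 0.0023]
ee_rot: [0.637, 0.771, 0.0, 0.0]
force: [-0.1, 0.7, 0.4]
grip_width: 0.307
```

```bash
cat > st.py <<'E'
from h import *
plan(); s=telemetry.read_state(); u=rot(s["ee_rot"])[:,1]; n=rot(s["ee_rot"])[:,0]
print("Fy_tool",s["force"]@u,"Fx_tool",s["force"]@n,"travel",(s["tool_pos"]-[.4838,-.121,0])@np.r_[u[:2],0]*1e3)
E
python3 st.py
python3 - <<'E'
from h import *
g=save("top","pics/top8.png").mean(2)
for r in range(208,234): print(r,' '.join('%3d'%v for v in g[r,390:414]))
E
```

```text
t 27.65 pos [ 0.4943 -0.1191  0.0023] yaw 10.81 F [-0.06  0.75  0.41] grip 0.307
 turn deg [ 0.04  0.02 -0.  ]  linear cm (after turn) [0. 0. 0.] tilt z [ 8.e-04 -3.e-04 -1.e+00]
Fy_tool 0.0850198436416935 Fx_tool 0.7462466870264314 travel 10.70763504540898
208 111 113 116 121 117 111 111 111 109 108 114 165 165 163 162 162 163 161 165 167 120  29   3  22
209 111 123 144 154 140 111 110 110 109 106 101 164 165 162 162 161 161 162 166 158  63   5   8  25
210 111 118 165 168 154 113 109 112 111 111 113 155 165 162 161 161 162 164 165 119  28   0   6  13
211 110 115 156 158 154 120 111 109 108 105 101 115 164 165 161 162 162 167 166  67   7   5  10  11
212 110 110 112 110 114 127 101  80  78  68  57  89 165 164 162 162 163 167 160  56   5   6  11   9
213 109 110 110 108 107  98  46  32  37  51  48  76 157 166 164 162 165 165 120  30   1   7  11  16
214 110 111 110 110 109 109  54  29  32  35  38  75 117 166 164 154 167 166  69   5   3   3   5  15
215 109 110 110 109 110 111  77  36  34  33  32  42  95 159 153 118 155 156  57   4   8   6   7  21
216 112 111 111 110 109 110  91  39  34  3
[... 1057 characters left out ...]

227 109 108 110 112 108 109 111 107 109 110  96  99 112 117 109  29   0   8  14  18  20  29  27  14
228 109 109 110 113 110 111 112 110 112 113 112 112 115 114  86  19   5   6  11  17  24  31  20  19
229 110 110 110 112 112 112 112 112 112 111 110 111 110 110  60   9   8   5  14  20  30  32  15  13
230 112 114 114 112 111 112 110 111 110 110 108 108 111 111  40   5   5   7  18  25  30  26  16  14
231 115 113 112 112 110 110 109 109 110 109 109 110 113 115  30   0   7  12  18  26  28  19  18  16
232 114 110 109 109 110 110 110 109 110 110 111 112 114 109  32   1   6  15  22  27  26  12  13  17
233 112 111 110 111 111 112 112 112 112 110 111 112 112  88  26   4  11  15  22  28  18  17  17  17
```

arm_command:
  linear:
    - [0,0.1,0]
    - [0,0.1,0]
    - [0,0.05,0]
    - [0,0,0]
    - [0,0,0]
  turn:
    - [0,0,0]
    - [0,0,0]
    - [0,0,0]
    - [0,0,0]
    - [0,0,0]
  jaw: [-1,-1,-1,-1,-1]

```text
t: 28.2
tool_pos: [0.496, -0.1185, 0.0022]
ee_rot: [0.637, 0.771, -0.0, -0.0]
force: [-0.8, 0.2, 2.0]
grip_width: 0.307
```

arm_command:
  linear:
    - [0,0.05,0]
    - [0,0,0]
    - [0,0,0]
  turn:
    - [0,0,0]
    - [0,0,0]
    - [0,0,0]
  jaw: [-1,-1,-1]

```text
t: 28.5
tool_pos: [0.4965, -0.1185, 0.0022]
ee_rot: [0.637, 0.771, -0.0, -0.0]
force: [-1.0, -0.3, 1.2]
grip_width: 0.309
```

```bash
python3 st.py
```

```text
t 28.5 pos [ 0.4965 -0.1185  0.0022] yaw 10.8 F [-0.99 -0.34  1.22] grip 0.309
 turn deg [-0.01  0.    0.  ]  linear cm (after turn) [0. 0. 0.] tilt z [-1.e-04 -1.e-04 -1.e+00]
Fy_tool -1.0314558658780364 Fx_tool -0.14810157464963808 travel 12.92093063714053
```

arm_command:
  linear:
    - [0,0.05,0]
    - [0,0,0]
    - [0,0,0]
  turn:
    - [0,0,0]
    - [0,0,0]
    - [0,0,0]
  jaw: [-1,-1,-1]

```text
t: 28.8
tool_pos: [0.497, -0.1184, 0.0022]
ee_rot: [0.637, 0.771, -0.0, 0.0]
force: [-1.5, -0.3, 1.6]
grip_width: 0.302
```

arm_command:
  linear:
    - [0,0.05,0]
    - [0,0,0]
    - [0,0,0]
  turn:
    - [0,0,0]
    - [0,0,0]
    - [0,0,0]
  jaw: [-1,-1,-1]

```text
t: 29.1
tool_pos: [0.4976, -0.1183, 0.0022]
ee_rot: [0.637, 0.771, -0.0, 0.0]
force: [-1.6, -0.0, 1.2]
grip_width: 0.311
```

```bash
python3 st.py
```

```text
t 29.1 pos [ 0.4976 -0.1183  0.0022] yaw 10.8 F [-1.59 -0.03  1.24] grip 0.311
 turn deg [ 0.    0.01 -0.  ]  linear cm (after turn) [0. 0. 0.] tilt z [ 1.e-04 -1.e-04 -1.e+00]
Fy_tool -1.5719114078545062 Fx_tool 0.2689211440257231 travel 14.027725498247278
```

arm_command:
  linear:
    - [0,0.05,0]
    - [0,0,0]
    - [0,0,0]
  turn:
    - [0,0,0]
    - [0,0,0]
    - [0,0,0]
  jaw: [-1,-1,-1]

```text
t: 29.4
tool_pos: [0.498, -0.1182, 0.0022]
ee_rot: [0.637, 0.771, -0.0, 0.0]
force: [-0.7, -0.1, 1.4]
grip_width: 0.305
```

arm_command:
  linear:
    - [0,0.05,0]
    - [0,0,0]
    - [0,0,0]
  turn:
    - [0,0,0]
    - [0,0,0]
    - [0,0,0]
  jaw: [-1,-1,-1]

```text
t: 29.7
tool_pos: [0.4985, -0.1181, 0.0022]
ee_rot: [0.637, 0.771, -0.0, 0.0]
force: [-0.4, 0.2, 1.9]
grip_width: 0.311
```

```bash
python3 st.py
```

```text
t 29.7 pos [ 0.4985 -0.1181  0.0022] yaw 10.8 F [-0.35  0.18  1.95] grip 0.311
 turn deg [ 0.    0.01 -0.  ]  linear cm (after turn) [0. 0. 0.] tilt z [ 0.e+00 -1.e-04 -1.e+00]
Fy_tool -0.31011178727743377 Fx_tool 0.24361934871393948 travel 14.992830650891415
```

arm_command:
  linear:
    - [0,0.05,0]
    - [0,0,0]
    - [0,0,0]
  turn:
    - [0,0,0]
    - [0,0,0]
    - [0,0,0]
  jaw: [-1,-1,-1]

```text
t: 30.0
tool_pos: [0.499, -0.118, 0.0022]
ee_rot: [0.637, 0.771, -0.0, 0.0]
force: [-0.6, 0.0, 0.8]
grip_width: 0.307
```

arm_command:
  linear:
    - [0,0.05,0]
    - [0,0,0]
    - [0,0,0]
  turn:
    - [0,0,0]
    - [0,0,0]
    - [0,0,0]
  jaw: [-1,-1,-1]

```text
t: 30.3
tool_pos: [0.4995, -0.1179, 0.0022]
ee_rot: [0.637, 0.771, -0.0, 0.0]
force: [-1.5, 0.0, 1.4]
grip_width: 0.303
```

```bash
python3 st.py;  python3 - <<'E'
from h import *
g=save("top","pics/top9.png").mean(2)
for r in range(211,230): print(r,' '.join('%3d'%v for v in g[r,392:408]))
E
```

```text
t 30.3 pos [ 0.4995 -0.1179  0.0022] yaw 10.8 F [-1.52  0.04  1.41] grip 0.303
 turn deg [-0.    0.01  0.  ]  linear cm (after turn) [0. 0. 0.] tilt z [-0.e+00 -1.e-04 -1.e+00]
Fy_tool -1.4851506287955543 Fx_tool 0.32124246973726417 travel 15.995643617957837
211 111 109 109  79  70  73 105 104 100 119 167 166 165 168 167  65
212 111 110 110  91  64  48  53  47  45  93 158 158 156 170 163  44
213 112 109 109  97  43  34  33  31  31  59 111 114 117 156 123  31
214 111 110 112 111  58  31  32  35  33  50  86 111 110 114  51   7
215 112 110 110 112  78  36  35  35  31  43  88 116 114 107  38   3
216 111 110 110 110  93  39  33  35  34  34  63 112 116  90  22   5
217 112 113 109 111 112  50  33  35  34  32  54  96 117  80  16   1
218 112 111 109 109 112  68  34  32  27  32  42  68 118  47   5   5
219 110 111 110 110 110  82  38  16  29  35  34  47 108  31   4   8
220 109 111 111 109 110 105  44   8  24  36  33  37  67  15   6  18
221 109 110 110 108 111 113  62  17  16  25  27  35  59  14   9  29
222 110 110 112 110 108 110  80  31  12  16  23  33  25   9   8  22
223 111 109 111 110 108 109  97  41  30  31  48  39   9   5   9  16
224 112 109 111 112 108 109 109  63  63  68  86  63  12   0   8  12
225 112 109 110 111 109 110 113  99 113 117 117  83  19   6   7  12
226 113 111 111 114 113 113 113 112 114 116 115  48   8   5   9  14
227 114 114 113 113 113 112 110 111 111 112 112  39   3   9   8  18
228 113 114 112 112 111 109 110 108 110 113 114  34   3   5   9  18
229 111 109 110 109 109 110 110 110 111 115 109  33   9   8  17  24
```

arm_command:
  linear:
    - [0,0.05,0]
    - [0,0,0]
    - [0,0,0]
  turn:
    - [0,0,0]
    - [0,0,0]
    - [0,0,0]
  jaw: [-1,-1,-1]

```text
t: 30.65
tool_pos: [0.5, -0.1179, 0.0022]
ee_rot: [0.637, 0.771, -0.0, 0.0]
force: [-0.5, 0.4, 1.5]
grip_width: 0.31
```

arm_command:
  linear:
    - [0,0.05,0]
    - [0,0,0]
    - [0,0,0]
  turn:
    - [0,0,0]
    - [0,0,0]
    - [0,0,0]
  jaw: [-1,-1,-1]

```text
t: 30.95
tool_pos: [0.5005, -0.1178, 0.0022]
ee_rot: [0.637, 0.771, -0.0, 0.0]
force: [-1.8, -0.7, 0.3]
grip_width: 0.31
```

```bash
python3 st.py
```

```text
t 30.95 pos [ 0.5005 -0.1178  0.0022] yaw 10.8 F [-1.85 -0.66  0.32] grip 0.31
 turn deg [ 0.    0.01 -0.  ]  linear cm (after turn) [0. 0. 0.] tilt z [ 1.e-04 -2.e-04 -1.e+00]
Fy_tool -1.9396649248863205 Fx_tool -0.30196737327625484 travel 17.03830410423714
```

arm_command:
  linear:
    - [0,0.05,0]
    - [0,0,0]
    - [0,0,0]
  turn:
    - [0,0,0]
    - [0,0,0]
    - [0,0,0]
  jaw: [-1,-1,-1]

```text
t: 31.25
tool_pos: [0.5009, -0.1177, 0.0022]
ee_rot: [0.637, 0.771, -0.0, 0.0]
force: [-0.8, 0.2, 1.7]
grip_width: 0.311
```

arm_command:
  linear:
    - [0,0.05,0]
    - [0,0,0]
    - [0,0,0]
  turn:
    - [0,0,0]
    - [0,0,0]
    - [0,0,0]
  jaw: [-1,-1,-1]

```text
t: 31.55
tool_pos: [0.5014, -0.1176, 0.0022]
ee_rot: [0.637, 0.771, -0.0, 0.0]
force: [0.2, 0.1, 1.0]
grip_width: 0.31
```

arm_command:
  linear:
    - [0,0.03,0]
    - [0,0,0]
    - [0,0,0]
  turn:
    - [0,0,0]
    - [0,0,0]
    - [0,0,0]
  jaw: [-1,-1,-1]

```text
t: 31.85
tool_pos: [0.5017, -0.1175, 0.0022]
ee_rot: [0.637, 0.771, -0.0, 0.0]
force: [-0.5, 0.6, 1.8]
grip_width: 0.312
```

arm_command:
  linear:
    - [0,0.04,0]
    - [0,0,0]
    - [0,0,0]
  turn:
    - [0,0,0]
    - [0,0,0]
    - [0,0,0]
  jaw: [-1,-1,-1]

```text
t: 32.15
tool_pos: [0.5021, -0.1174, 0.0022]
ee_rot: [0.637, 0.771, -0.0, 0.0]
force: [-0.6, 0.2, 1.7]
grip_width: 0.308
```

arm_command:
  linear:
    - [0,0.04,0]
    - [0,0,0]
    - [0,0,0]
  turn:
    - [0,0,0]
    - [0,0,0]
    - [0,0,0]
  jaw: [-1,-1,-1]

```text
t: 32.45
tool_pos: [0.5026, -0.1174, 0.0022]
ee_rot: [0.637, 0.771, -0.0, 0.0]
force: [-0.3, -0.5, 1.7]
grip_width: 0.305
```

arm_command:
  linear:
    - [0,0.04,0]
    - [0,0,0]
    - [0,0,0]
  turn:
    - [0,0,0]
    - [0,0,0]
    - [0,0,0]
  jaw: [-1,-1,-1]

```text
t: 32.75
tool_pos: [0.5029, -0.1173, 0.0022]
ee_rot: [0.637, 0.771, -0.0, 0.0]
force: [-0.5, 0.6, 2.4]
grip_width: 0.313
```

arm_command:
  linear:
    - [0,0.04,0]
    - [0,0,0]
    - [0,0,0]
  turn:
    - [0,0,0]
    - [0,0,0]
    - [0,0,0]
  jaw: [-1,-1,-1]

```text
t: 33.05
tool_pos: [0.5033, -0.1172, 0.0022]
ee_rot: [0.637, 0.771, -0.0, 0.0]
force: [-1.2, 0.3, 0.7]
grip_width: 0.304
```

arm_command:
  linear:
    - [0,0.04,0]
    - [0,0,0]
    - [0,0,0]
  turn:
    - [0,0,0]
    - [0,0,0]
    - [0,0,0]
  jaw: [-1,-1,-1]

```text
t: 33.35
tool_pos: [0.5036, -0.1171, 0.0022]
ee_rot: [0.637, 0.771, -0.0, -0.0]
force: [-1.2, -0.3, 1.7]
grip_width: 0.307
```

arm_command:
  linear:
    - [0,0.04,0]
    - [0,0,0]
    - [0,0,0]
  turn:
    - [0,0,0]
    - [0,0,0]
    - [0,0,0]
  jaw: [-1,-1,-1]

```text
t: 33.65
tool_pos: [0.5037, -0.1171, 0.0022]
ee_rot: [0.637, 0.771, -0.0, -0.0]
force: [-2.7, -1.3, 2.2]
grip_width: 0.307
```

```bash
python3 st.py;  python3 - <<'E'
from h import *
g=save("top","pics/top10.png").mean(2)
for r in range(209,228): print(r,' '.join('%3d'%v for v in g[r,392:408]))
E
```

```text
t 33.65 pos [ 0.5037 -0.1171  0.0022] yaw 10.8 F [-2.71 -1.31  2.22] grip 0.307
 turn deg [-0.04 -0.01 -0.  ]  linear cm (after turn) [0. 0. 0.] tilt z [-7.e-04 -0.e+00 -1.e+00]
Fy_tool -2.907730334460671 Fx_tool -0.774290280475222 travel 20.272885206070143
209 109 113  94  71  70  74 104 102 104 166 167 166 170 168  67   6
210 109 109 102  71  68  70  72  74 108 156 160 157 161 163  47   0
211 110 111 111  77  72  70  67  65  68  95 114 114 117 118  31   6
212 112 110 112  93  64  51  50  41  40  86 114 113 110  49   4   6
213 112 110 110  99  43  33  36  35  33  62 109 117 108  27   0   4
214 111 110 112 112  56  32  33  34  34  51  90 116  91  22   5   8
215 112 111 111 112  77  36  34  35  35  41  90 119  83  18   2  10
216 111 109 110 110  91  39  34  35  36  34  67 115  47   8   4   9
217 113 111 109 111 113  49  33  37  35  36  58  93  27   4   8  15
218 112 112 111 110 112  69  35  29  27  34  41  42  10   5  18  18
219 111 111 111 110 111  83  37  16  28  37  38  24   8   8  24  15
220 110 112 111 109 109 106  47   7  21  38  38  15   6  13  20  21
221 110 112 112 109 111 111  61  13  18  28  42   8   5  10  15  17
222 110 111 112 110 108 109  78  43  44  49  70  18   5   6  11  15
223 111 109 113 110 108 110  98  87  97  99  86  24   5  10  13  20
224 112 111 113 112 111 115 115 114 117 115  65  12   5  14  18  23
225 114 114 115 115 113 113 114 114 114 114  46  10   2   9  17  27
226 114 113 113 113 112 110 110 109 113 114  42   8   4  11  16  28
227 112 112 110 110 111 111 111 111 115 115  35   0   7  13  23  29
```

arm_command:
  linear:
    - [0,0.03,0]
    - [0,0,0]
    - [0,0,0]
    - [0,0,0]
  turn:
    - [0,0,0]
    - [0,0,0]
    - [0,0,0]
    - [0,0,0]
  jaw: [-1,-1,-1,-1]

```text
t: 34.1
tool_pos: [0.5038, -0.1169, 0.0021]
ee_rot: [0.637, 0.771, -0.0, -0.0]
force: [-4.9, -1.7, 2.4]
grip_width: 0.31
```

arm_command:
  linear:
    - [0,0,0]
    - [0,0,0]
  turn:
    - [0,0,0]
    - [0,0,0]
  jaw: [-1,-1]

```text
t: 34.3
tool_pos: [0.5039, -0.1169, 0.0021]
ee_rot: [0.637, 0.771, -0.0, -0.0]
force: [-4.9, -1.7, 2.6]
grip_width: 0.304
```

Home: slot end bearing on the stud with about 5.1 N along the slot. I'll release and withdraw straight up.

arm_command:
  linear:
    - [0,0,0]
    - [0,0,0]
    - [0,0,0]
    - [0,0,0]
    - [0,0,0]
  turn:
    - [0,0,0]
    - [0,0,0]
    - [0,0,0]
    - [0,0,0]
    - [0,0,0]
  jaw: [-0.3,-0.2,0,0.15,0.15]

```text
t: 34.8
tool_pos: [0.505, -0.1171, 0.0023]
ee_rot: [0.637, 0.771, 0.0, 0.0]
force: [0.5, 0.2, 1.2]
grip_width: 0.574
```

arm_command:
  linear:
    - [0,0,0]
    - [0,0,0]
    - [0,0,0]
  turn:
    - [0,0,0]
    - [0,0,0]
    - [0,0,0]
  jaw: [0.15,0.15,0.15]

```text
t: 35.1
tool_pos: [0.5044, -0.117, 0.0022]
ee_rot: [0.637, 0.771, -0.0, 0.0]
force: [-0.3, -0.7, -0.7]
grip_width: 0.576
```

arm_command:
  linear:
    - [0,0,-0.5]
    - [0,0,-1]
    - [0,0,-2]
    - [0,0,-3]
    - [0,0,-3]
  turn:
    - [0,0,0]
    - [0,0,0]
    - [0,0,0]
    - [0,0,0]
    - [0,0,0]
  jaw: [0.15,0.15,0.15,0.15,0.15]

```text
t: 35.6
tool_pos: [0.504, -0.1169, 0.0987]
ee_rot: [0.637, 0.771, -0.0, -0.0]
force: [-0.4, 0.3, 0.5]
grip_width: 0.573
```

arm_command:
  linear:
    - [0,-2,-3]
    - [0,-3,-3]
    - [0,-3,-2]
    - [0,0,0]
    - [0,0,0]
  turn:
    - [0,0,0]
    - [0,0,0]
    - [0,0,0]
    - [0,0,0]
    - [0,0,0]
  jaw: [0.15,0.15,0.15,0.15,0.15]

```text
t: 36.1
tool_pos: [0.4262, -0.1323, 0.1784]
ee_rot: [0.638, 0.77, 0.0, 0.001]
force: [0.4, -0.3, -0.1]
grip_width: 0.575
```

Run:
```python
from h import *
plan()
t=save("top","pics/top11.png"); g=t.mean(2)
for r in range(203,250,1): print(r,' '.join('%3d'%v for v in g[r,378:428:2]))
i=info("top"); c,s=np.cos(np.radians(10.8)),np.sin(np.radians(10.8))
# expected shim: TCP (.5039,-.1169) at shim x=-67.8
o=np.array([.5039+.0678*c,-.1169+.0678*s])
for n,x,y in(("tip",-80,0),("tabL",-60,15),("tabR",-60,-15),("bodyFL",-40,35),("bodyFR",-40,-35),("bodyBL",40,35),("bodyBR",40,-35),("slotend",-5,0)):
    P=o+np.array([c*x-s*y,s*x+c*y])/1000; print(n,pt2pix(i,[*P,.047]).round(1))
print("stud est foot x",(o-[.5739,-.1029])@[c,s])
```

```text
t 36.1 pos [ 0.4262 -0.1323  0.1784] yaw 10.74 F [ 0.4  -0.28 -0.08] grip 0.575
 turn deg [ 0.14  0.09 -0.  ]  linear cm (after turn) [0. 0. 0.] tilt z [ 0.0027 -0.0011 -1.    ]
203 145 147 147 141 133 102  83  99  98 100  97 131 148 146 147 146 148  84  88 147 144 145 145 144 144
204 147 148 133 102  90  98  92 100 100 100  97 147 147 146 146 145 148  63  67 149 146 145 144 146 144
205 149 132  96  96  98 101 103 117  99  99  98 148 145 144 144 145 148  82  45 137 146 145 146 145 145
206 138  55  99 105 113 120 146 146  98 100  94 141 146 145 144 144 146 104  56 102 147 145 145 145 145
207  88  25 118 131 147 146 147 148 103  99  96 119 148 145 144 145 146 127  92 111 147 145 145 145 143
208  94  26 152 147 146 146 145 147 114 101  97 106 147 145 145 144 145 147 109 101 147 145 145 144 145
209  97  15 146 147 145 146 146 147 124  99  99  99 147 144 146 145 146 145 101  92 145 145 145 145 145
210  97  16 122 147 146 146 145 146 136  97  98 102 149 145 145 145 146 146  99  99 147 146 144 145 145
211  97  20  97 147 144 145 145 147 145  99  97  91 147 145 145 144 145 147 106  96 140 14
[... 3465 characters left out ...]
 107 105 104 105 104 105 104 104 100  98  98 101  98  96  97 103 102 104 105 103 103
246 136 103 106 106 106 106 105 105 104 104 105 101  96  98  99 101  98  96  96 104 104 104 104 105 105
247 110 104 107 107 105 105 104 106 105 105 105 102  90  98  97 102  99  98  95 103 105 105 105 105 105
248 105 105 106 106 105 106 105 103 105 106 104 103  94  99  96 101  96  98  96 102 103 104 105 105 105
249 106 104 105 106 105 105 105 105 105 104 106 104  81  99  98  98  97  99  95 101 103 103 105 104 106
tip [410.  253.6]
tabL [401.1 246.8]
tabR [413.8 243.5]
bodyFL [390.2 240.5]
bodyFR [419.7 232.9]
bodyBL [380.7 207.2]
bodyBR [409.7 199.8]
slotend [400.7 222. ]
stud est foot x -0.003583445955208362
```

```bash
python3 -c "
from rig import close_job; print(close_job())"
```

```text
the job is handed in; nothing more can be done
None
```

The job is handed in at about 36 s of the 67 s allowed. The shim lies on the foot with the stud in its slot and the tab out over the front, and the gripper is clear of everything.

- **Slide:** I pressed the shim with about 6–8 N and slid it until the tab stuck out about 34 mm over the plate's edge. The highest force read on the plate was 8.4 N.
- **Lift and lay:** I took the shim by the sides of the tab, lifted it off and laid it on the foot with the stud in the slot.
- **Push home:** I pushed it until it stopped against the stud, reading about 5.1 N along the slot. The highest force read on the foot was about 6 N.

After release, the tool force was about zero. The final top image put the slot end and the shim's rear-left corner, the two points I compared, within about 1–2 pixels of where the home position predicts. I read that last image as pixel values rather than viewing it, since all 12 picture views were used up.

Three things disagreed:
- **Tool point:** the real fingertips sit about 25 mm behind the reported TCP, in both the cameras and the touch readings. I set working heights by touch instead.
- **Stud position:** from the pictures I put the stud about 9 mm ahead of the clamp's origin. By touch it is about 3.6 mm ahead.
- **Jaw opening:** on the tab it read about 27 mm against the tab's 30 mm. The hold was firm throughout and I did not look into it further.

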